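# Seat a pine board against the drilling-jig fence and lock it with the cam

## Robot

A 7-joint arm with a two-finger parallel gripper is mounted at the origin on the work surface. World frame = base frame: x ahead of the robot, y to its left, z up, the work surface at z = 0. Lengths are in m, angles in rad, forces in N, time in s.
With the tool pointing down it reaches from about 0.35 to 0.9 m from the base axis. Payload 8.1 kg.
Tool frame: the origin (TCP) lies at the very end of the fingers, on their centre line; the grasp point (between the pads) lies 19 mm behind it; z points along the fingers, y is the direction in which the jaws open and shut (so a half turn about z gives the same grasp; the last joint's range is limited). The gripper opens to 85 mm and grips with 20 to 120 N. Pads are 22 mm wide; open, the fingers measure 114 mm over their backs; the gripper's body (76 mm by 85 mm) begins 54 mm behind the grasp point. The pads swing forward as they close: fully open they stand 13 mm farther back than shut.
Start: joints at [1, 0.434, 0.025, 1.573, -0.012, 1.134, -0.075], TCP at [0.282, -0.558, 0.231] pointing down, gripper open.
Joint ranges: [-2.62, 2.62], [-0.44, 2.09], [-1.27, 1.32], [0.08, 2.57], [-1.32, 4.46], [0.12, 2], [-2.74, 2.74]. Speed limits (rad/s): [2.22, 2.22, 3.01, 3.01, 3.14, 3.14, 3.14].

## Interface

Orientations are given as a 3x3 rotation matrix whose columns are the frame's x, y, z axes.
In Python, from plant import manip gives the robot as it stands. The module is installed in compiled form; this text tells all that it offers.
- The arm moves only by the tool send_rows, never from a script. Its argument "steps" is text: rows parted by semicolons, each of 5 numbers parted by spaces: the opening in per cent of the stroke, from 0 (shut) to 100 (fully open), then the shift along the world's x, y, z in mm, then the turn about the world's z in rad. A call has 1 to 10 rows; each row shifts and turns the commanded pose from where the row before left it; what a row does not reach is not made up. A row lasts 1/12 s, in which the tool goes at most 41.7 mm and 7.16 degrees, less where a joint would pass 70% of its speed; a pose out of reach is approached as far as the arm can. A call is refused whole if a number of a shift passes 41.7 or a number of a turn 0.125, either way. A call with a gripper value outside its range is refused whole. The fingers move at their own pace and stop on an object; "squeeze" is the grip in N (left out, the last holds). Time passes only in rows, so rows that do not move let the fingers close. It gives the time, the measured TCP pose, the force and the opening at its end, in the units of the state.
- manip.get_obs(): the state, without advancing time (a new reading comes with each control period).
- manip.capture(name): name is "scene" or "top" or "wrist"; returns a dict with "frame" (480x640x3 uint8, red, green, blue), "fx", "fy", "cx", "cy" (pixels), "D" ([k1, k2, p1, p2, k3] as OpenCV has them; the pictures are not rectified), "pose" (4x4, takes a point from camera to world coordinates); the wrist camera has in their place "mount" (4x4, takes a point from camera to tool coordinates, whose origin is the TCP and whose axes are the flange's). Camera axes: x right, y down, z forward; pixel columns grow to the right and rows downward; lengths in m; the calibration is good to about 2 mm. A picture is of the moment at which its call begins: read the wrist's pose just before it. There is no depth.
- manip.close_job(): hands the job in, once; it reports no verdict.
The state is a dict: "clock": time; "joints": joint angles; "qvel": joint speeds; "tau": joint torques, N m; "tcp_pos": TCP position; "tcp_rot": TCP orientation; "wrist_force": force on the tool from outside, world axes, zero at the start; "torque": the same for the moment, N m; "grip_width": finger opening in m.
Only numpy, scipy, OpenCV 4.12 (cv2) and the standard library are available. Lean on these libraries where they do the work, as an engineer would, in place of code of your own. Each camera call takes 0.05 s, during which the arm holds its last target.

## Task

Push the pine board at both ends until it lies flush along the whole plywood facing of the drilling jig's fence and its left end touches the flip stop; only then swing the cam by its handle until it bites on the board's near edge, and leave it gripping. Push with a light, felt force: the soft pine bruises if it is shoved hard and the cam must be firm, not forced. Leave the pencil, try square, jar and offcut alone.

Things in the scene. Friction and masses are not known exactly. Their poses are not given: they have to be found in the camera images.
- jig: Grey baseboard of the drilling jig, 300 (x) x 520 (y) x 18 mm, origin at the centre of its underside. Its +x points from the robot's side to the fence, +y along the fence towards the stop (the robot's left). 'Jig' coordinates below are in this frame, in mm. The jig, fence and stop are screwed down and do not give.
- rail_face (a point): Middle of the front face of the aluminium rail, 20 mm above the baseboard (jig x = 115, y = 0); rail 500 long, 45 high. In front of it a rigid plywood facing, 12 thick, 460 long, 35 high, is packed out with shims: its face towards -x, where the board must lie, is at jig x 83.5 to 92.5 at mid-length and up to 0.8 degrees askew. It changes with each set-up, is not measured and must be felt.
- board_mid (a point): Centre (half-way up) of the loose planed pine board, 96 (x) x 300 (y) x 20 mm, 0.2 to 0.45 kg, flat on the baseboard (underside at z = 18). +x: far edge, goes to the facing; +y: left end, goes to the stop. It starts 16 to 32 mm off the facing, up to 6 degrees askew, 40 to 105 mm short of the stop. Too wide to grasp, slides at 1 to 4 N; more than 35 N, a knock included, bruises it.
- board_far_left (a point): Corner of the board between its far long edge and its left (+y) end, half-way up: (48, 150) mm from board_mid.
- board_far_right (a point): Corner of the board between its far long edge and its right (-y) end, half-way up: (48, -150) mm from board_mid.
- stop_face (a point): Middle of the stopping face of the aluminium flip stop on the rail; it looks to -y of the jig, axes as the jig's. Its paddle is 50 mm wide (jig x = 30 to 80), 12 thick, 1 to 31 mm above the baseboard; from its back edge an arm goes up and over the facing to the rail, 58 mm above the baseboard (black knob on the rail, to 82 mm).
- cam_pivot (a point): Vertical pivot of the dark wooden eccentric cam (jig x = -57, y = 0), 33 mm above the baseboard, the mid-height of its handle bar; axes as the jig's. The cam is a disc of radius 35 mm, its centre 20 mm off the pivot, 2 to 21 mm above the baseboard; it presses on the middle of the board's near edge.
- cam_handle (a point): Centre of the upright red peg of the cam's handle, 22 mm across, 40 to 74 mm above the baseboard, 105 mm from the pivot. It stands on a bar 22 mm wide, from the pivot to 120 mm out, 26 to 40 mm above the baseboard: 6 mm above the board, over which it swings.
- cam (a joint): Turn of the cam in rad, counter-clockwise from above. At 0 its thick side points to -x of the jig. The handle's direction from jig +x is value - 2.27. Starts slack at 0 to 0.2, turns against about 3 N at the peg, bites the seated board somewhere from 2.0 to 2.8; limit 2.95. 8 to 15 N at the peg then clamps well; a fast swing into the board or over 40 N crushes its edge. It stays where it is left.
- pencil: Bystander: yellow pencil, 9 mm thick, 180 mm long, lying on the baseboard left of the stop; origin at the middle of its underside.
- square: Bystander: try square, dark wooden stock 22 x 120 x 18 mm, steel blade 170 mm long, on the bench left of the jig; origin under the middle of its stock.
- jar: Bystander: amber screw jar, 68 mm across, 85 mm tall, on the bench right of the jig; origin at its underside.
- offcut: Bystander: wood offcut 100 x 60 x 22 mm on the bench right of the jig; origin at its underside.

How it is judged:
On the way:
1. the board lies against the facing at both ends (gap under 2 mm) and against the stop (under 2.5 mm) while the cam is still clear of it (x of each of board_far_left, board_far_right in the frame of facing above -0.002 m and y of board_far_left in the frame of stop_face between -0.0025 and 0.004 m and angle between board_mid's own z axis and vertical below 0.03 rad and contact force between cam and board below 0.5 N), for 0.2 s.
At the end, for the whole second after the job is handed in: The board lies flat with both ends of its far edge within 2 mm of the facing and its left end within 2.5 mm of the stop; the cam grips it with more than 6 N; board and cam are at rest and the handle is let go (x of each of board_far_left, board_far_right in the frame of facing above -0.002 m and y of board_far_left in the frame of stop_face between -0.0025 and 0.004 m and angle between board_mid's own z axis and vertical below 0.03 rad and contact force between cam and board above 6 N and linear speed of board below 0.01 m/s and velocity of joint cam below 0.05 rad/s); the robot touches nothing.
It fails at once if the robot pushes the board with more than 35 N (bruised pine) (contact force between any of the fingers, the arm and board above 35 N).
It fails at once if the cam is forced: more than 150 N on the board (contact force between cam and board above 150 N).
It fails at once if the pencil, square, jar or offcut is moved by more than 20 mm (distance of any of pencil, square, jar, offcut from where it was at the start of the episode above 0.02 m).
It also fails if it takes over 72 s, if anything falls off the work surface, if the arm or the gripper's body presses on something with over 40 N, if the wrist force passes 120 N, or if a joint passes its speed limit or range.

## Working session

There is one attempt and no reset: what is moved stays moved. The work goes in short steps, Python scripts to look and compute and a tool call to move; the robot and the scene stay as the last step left them, time stands still between calls to the robot, and variables do not carry over. Pictures are saved under pics/ and viewed, and the job is handed in when it is done.

Besides the shell and the picture viewer there is one more tool, called after ">>>" as name(argument=value, ...) on one line, values as JSON. send_rows: Moves the arm, as the interface text tells. Its arguments: {"type":"object","properties":{"steps":{"type":"string"},"squeeze":{"type":"number"}},"required":["steps"]}

```bash
mkdir -p pics; cat > h.py <<'E'
import numpy as np,cv2
from plant import manip
def cap(n,fn):
    o=manip.get_obs(); c=manip.capture(n); cv2.imwrite('pics/'+fn,c['frame'][:,:,::-1])
    if 'pose' not in c:
        T=np.eye(4);T[:3,:3]=o['tcp_rot'];T[:3,3]=o['tcp_pos'];c['pose']=T@c['mount']
    return c
def ray(c,uv,z):
    K=np.array([[c['fx'],0,c['cx']],[0,c['fy'],c['cy']],[0,0,1]])
    p=cv2.undistortPoints(np.array(uv,float).reshape(-1,1,2),K,np.array(c['D'],float)).reshape(-1,2)
    d=np.c_[p,np.ones(len(p))]@c['pose'][:3,:3].T; o=c['pose'][:3,3]
    return o+d*((z-o[2])/d[:,2])[:,None]
def proj(c,P):
    K=np.array([[c['fx'],0,c['cx']],[0,c['fy'],c['cy']],[0,0,1]])
    Ti=np.linalg.inv(c['pose']);r,_=cv2.Rodrigues(Ti[:3,:3])
    return cv2.projectPoints(np.array(P,float).reshape(-1,1,3),r,Ti[:3,3],K,np.array(c['D'],float))[0].reshape(-1,2)
E
python3 - <<'E'
from h import *
np.set_printoptions(precision=4,suppress=True)
print(manip.get_obs())
for n in('scene','top','wrist'):
    c=cap(n,n+'0.png');print(n,c['fx'],c['pose'])
E
```

```text
{'clock': 0.0, 'joints': array([ 1.0004,  0.4353,  0.025 ,  1.5741, -0.0116,  1.134 , -0.0751]), 'qvel': array([-0.0008, -0.0015,  0.0003,  0.0001, -0.0016, -0.0006,  0.0007]), 'tau': array([ -0.0004, -67.0477,   1.0252, -31.6215,   0.0156,   0.0123,
        -0.    ]), 'tcp_pos': array([ 0.2815, -0.5574,  0.2305]), 'tcp_rot': array([[ 0.8926,  0.4508, -0.0008],
       [ 0.4508, -0.8926,  0.0014],
       [-0.0001, -0.0016, -1.    ]]), 'wrist_force': array([ 0.4691,  0.5692, -0.3955]), 'torque': array([-0.0369, -0.0228,  0.0727]), 'grip_width': 0.08515398528313052}
scene 619.5374750203084 [[-0.4362  0.7506 -0.4964  1.2061]
 [ 0.8998  0.3722 -0.2279  0.3357]
 [ 0.0137 -0.546  -0.8377  1.1874]
 [ 0.      0.      0.      1.    ]]
top 492.2837725002765 [[ 0.0218 -0.9975  0.0665  0.4936]
 [-0.9994 -0.02    0.0276  0.0095]
 [-0.0262 -0.067  -0.9974  1.0794]
 [ 0.      0.      0.      1.    ]]
wrist 342.1000494493679 [[ 0.4516 -0.8463 -0.2826  0.354 ]
 [-0.8922 -0.4288 -0.1415 -0.5208]
 [-0.0014  0.3161 -0.9487  0.372 ]
 [ 0.      0.      0.      1.    ]]
```

View pics/scene0.png

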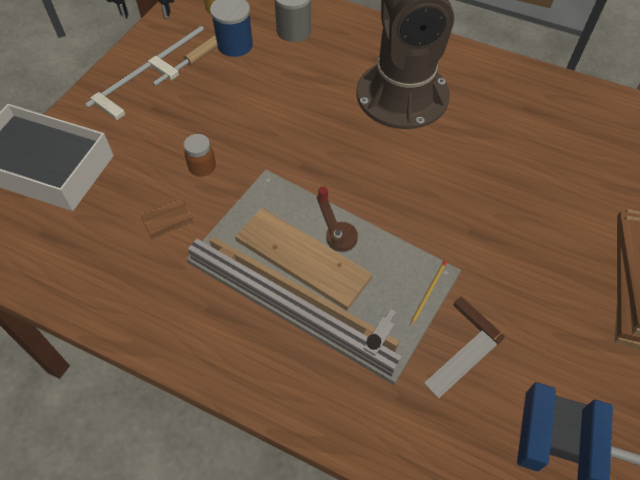

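View pics/top0.png

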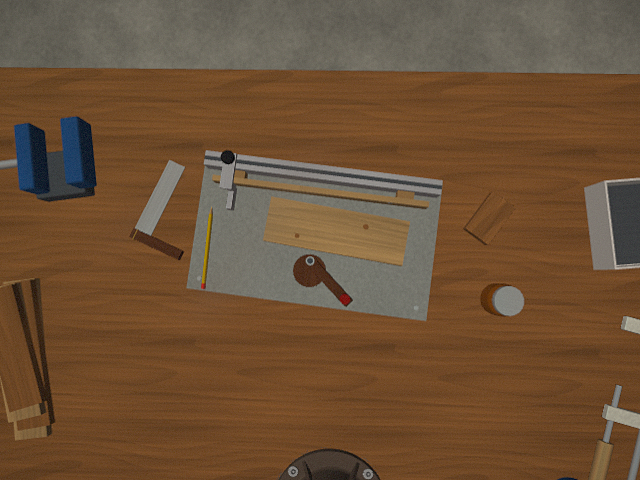

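The top view shows the jig with its near corners at about (187,289) and (427,320). The board spans (272,197) to (403,264), the cam pivot is at (310,261), the peg at (345,299), and the stop is at (230,205). I'll zoom in for accuracy.

```bash
python3 - <<'E'
import cv2
a=cv2.imread('pics/top0.png')[140:330,180:450]
cv2.imwrite('pics/topz.png',cv2.resize(a,None,fx=2.96,fy=2.96,interpolation=cv2.INTER_CUBIC))
a=cv2.imread('pics/scene0.png')[165:385,180:470]
cv2.imwrite('pics/scenez.png',cv2.resize(a,None,fx=2.7,fy=2.7,interpolation=cv2.INTER_CUBIC))
E
```

```text
(no output)
```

View pics/topz.png

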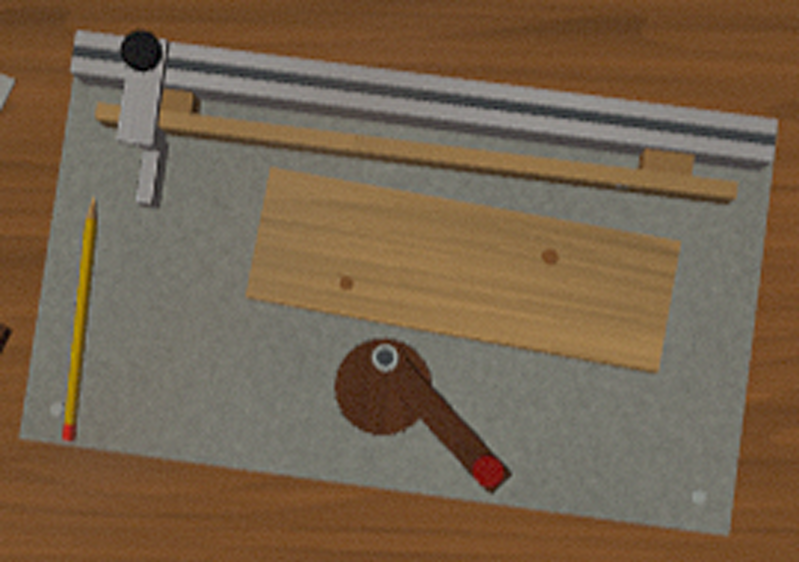

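View pics/scenez.png

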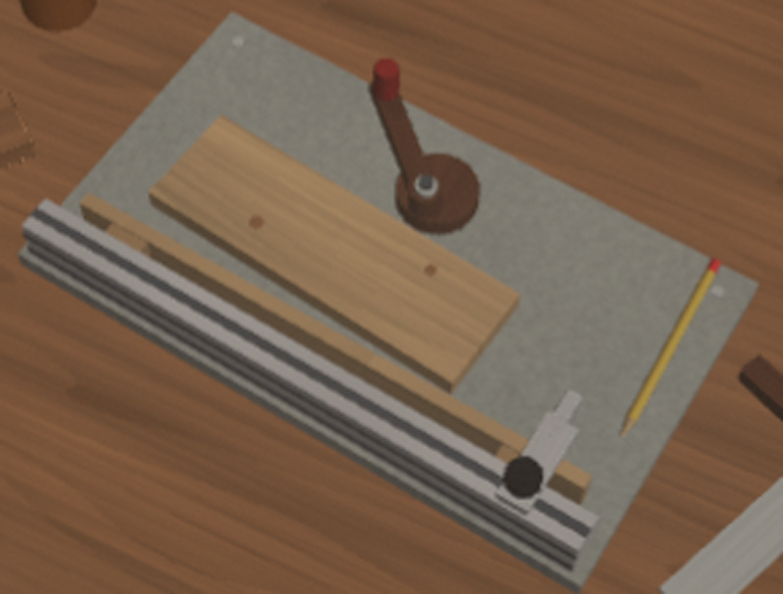

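```bash
cat > m0.py <<'E'
from h import *
np.set_printoptions(precision=4,suppress=True)
c=manip.capture('top')
cs=manip.capture('scene')
f=lambda L:(np.array(L,float)+.5)/2.96-.5+[180,140]
fs=lambda L:(np.array(L,float)+.5)/2.7-.5+[180,165]
J=ray(c,f([(22,438),(728,535)]),.018)
Js=ray(cs,fs([(757,285),(232,13),(579,590)]),.018)
print(J,Js)
d=(J[0]-J[1])[:2];print('near edge len',np.linalg.norm(d),np.linalg.norm(Js[0]-Js[1]))
y=d/np.linalg.norm(d)
ys=(Js[0]-Js[1])[:2];ys/=np.linalg.norm(ys);print(y,ys)
y=(y+ys);y/=np.linalg.norm(y);x=np.array([y[1],-y[0]])
mid=(J[:,:2].mean(0)+Js[:2,:2].mean(0))/2
O=mid+150e-3*x
R=np.c_[x,y]
print('O',O,'yaw',np.arctan2(x[1],x[0]))
np.savez('jig.npz',O=O,R=R)
tj=lambda P:(P[:,:2]-O)@R*1e3
print('far-left jig corner',tj(Js))
print('board',tj(ray(c,f([(271,167),(679,240),(658,371),(248,297)]),.038)))
print('board s',tj(ray(cs,fs([(452,387),(150,197),(219,117),(519,296)]),.038)))
print('facing front top',tj(ray(c,f([(97,121),(733,200)]),.053)))
print('facing s back',tj(ray(cs,fs([(592,480),(86,197)]),.053)))
print('stop',tj(ray(c,f([(158,152),(152,207),(137,204)]),.049)))
print('stop s',tj(ray(cs,fs([(557,418),(572,392),(582,398)]),.049)))
print('peg',tj(ray(c,f([(488,470)]),.092)),tj(ray(cs,fs([(386,67)]),.092)))
print('pivot',tj(ray(c,f([(384,357)]),.06)),tj(ray(cs,fs([(427,183)]),.06)))
E
python3 m0.py
```

```text
[[ 0.4595  0.3165  0.018 ]
 [ 0.4016 -0.1972  0.018 ]] [[ 0.4597  0.3193  0.018 ]
 [ 0.4011 -0.1957  0.018 ]
 [ 0.759   0.2871  0.018 ]]
near edge len 0.5169462947660642 0.5183037023121343
[0.112  0.9937] [0.1131 0.9936]
O [0.5795 0.0438] yaw -0.11281775386512848
far-left jig corner [[-150.0358  260.2205]
 [-150.3251 -258.0831]
 [ 150.9073  261.8766]]
board [[  68.7034  101.6159]
 [  54.6204 -195.8847]
 [ -40.282  -192.5425]
 [ -26.7662  104.8255]]
board s [[  70.5844  105.1494]
 [  56.4514 -191.9156]
 [ -39.635  -191.5723]
 [ -26.3239  108.3654]]
facing front top [[  83.2183  228.1541]
 [  85.8069 -227.8583]]
facing s back [[  86.3987  233.1141]
 [  91.2079 -227.7779]]
stop [[ 67.3046 182.2043]
 [ 27.4438 180.6965]
 [ 28.1731 191.7136]]
stop s [[ 55.0347 186.9219]
 [ 30.0734 185.9384]
 [ 30.3801 194.6918]]
peg [[-123.7413  -80.0405]] [[-125.7924  -80.011 ]]
pivot [[-56.9607   1.0823]] [[-65.2606  -1.847 ]]
```

```bash
cat >> h.py <<'E'
try:
    _j=np.load('jig.npz');O=_j['O'];R=_j['R']
except Exception: pass
def w(x,y): return (O+R@np.array([x,y])/1e3)*1e3
def st():
    o=manip.get_obs();p=o['tcp_pos'];j=(p[:2]-O)@R*1e3
    print('t',round(o['clock'],2),'tcp mm',np.round(p*1e3,1),'jig',np.round(j,1),'yaw',round(float(np.arctan2(o['tcp_rot'][1,0],o['tcp_rot'][0,0])),3),'Fjig',np.round(np.r_[R.T@o['wrist_force'][:2],o['wrist_force'][2]],1),'grip',round(o['grip_width'],4),'q',np.round(o['joints'],2))
    return o
E
python3 - <<'E'
from h import *
st();print(R, w(-64,-150),w(-50,-175), w(-124,-80))
c=manip.capture('top')
print(ray(c,[(508,300)],.085),ray(c,[(488,218)],.022))
E
```

```text
t 0.25 tcp mm [ 281.7 -557.7  230.9] jig [-228.2 -631.2] yaw 0.468 Fjig [ 0.2  0.5 -0.9] grip 0.0855 q [ 1.    0.43  0.02  1.57 -0.01  1.13 -0.08]
[[ 0.99364282  0.11257858]
 [-0.11257858  0.99364282]] [499.04940812 -97.99512676] [ 510.14594303 -124.41229755] [447.31133961 -21.68541396]
[[ 0.45156301 -0.347073    0.085     ]] [[ 0.62269393 -0.32785762  0.022     ]]
```

>>> send_rows(steps="0 20 38 0 -0.116;0 20 38 0 -0.116;0 20 38 0 -0.116;0 20 38 0 -0.116;0 20 38 0 -0.116;0 20 38 0 0;0 20 38 0 0;0 20 38 0 0;0 20 38 0 0;0 0 0 0 0", squeeze=40)

```text
clock: 1.13
tcp_pos: [0.4596, -0.2195, 0.2315]
tcp_rot: [[0.996, -0.093, 0.002], [-0.093, -0.996, 0.004], [0.002, -0.004, -1.0]]
wrist_force: [0.4, 0.9, 0.6]
grip_width: -0.0001
```

>>> send_rows(steps="0 13 40 0 -0.02;0 13 40 0 0;0 12 38 0 0;0 0 0 -40 0;0 0 0 -40 0;0 0 0 -40 0;0 0 0 -40 0;0 0 0 -25 0;0 0 0 -10 0;0 0 0 0 0")

```text
clock: 1.97
tcp_pos: [0.4916, -0.1111, 0.0344]
tcp_rot: [[0.992, -0.124, -0.004], [-0.124, -0.992, 0.0], [-0.004, 0.0, -1.0]]
wrist_force: [0.4, 0.5, 0.7]
grip_width: 0.0001
```

```bash
python3 -c "
from h import *
st()"
```

```text
t 1.97 tcp mm [ 491.6 -111.1   34.4] jig [ -70.  -163.9] yaw -0.125 Fjig [0.4 0.5 0.7] grip 0.0001 q [ 0.17  0.51 -0.07  2.06  0.07  0.58 -1.64]
```

>>> send_rows(steps="0 3 -0.3 -4 0;0 3 -0.3 -4 0;0 3 -0.3 0 0;0 2 -0.2 0 0;0 1 -0.1 0 0;0 1 -0.1 0 0;0 1 -0.1 0 0;0 1 -0.1 0 0;0 1 -0.1 0 0;0 1 -0.1 0 0")

```text
clock: 2.8
tcp_pos: [0.5098, -0.1129, 0.0283]
tcp_rot: [[0.992, -0.125, -0.001], [-0.125, -0.992, -0.0], [-0.001, 0.0, -1.0]]
wrist_force: [-2.1, 0.2, 1.5]
grip_width: -0.0002
```

```bash
python3 -c "
from h import *
st();cap('wrist','w1.png');cap('top','t1.png')"
```

```text
t 2.8 tcp mm [ 509.8 -112.9   28.3] jig [ -51.6 -163.6] yaw -0.125 Fjig [-2.1 -0.   1.5] grip -0.0002 q [ 0.17  0.54 -0.07  2.02  0.07  0.59 -1.64]
```

View pics/w1.png

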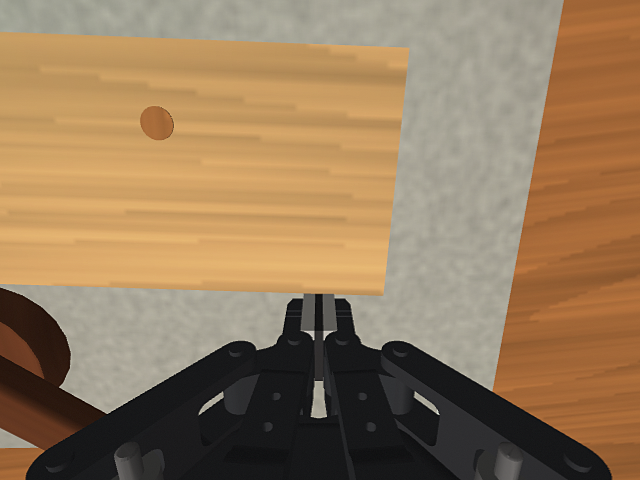

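>>> send_rows(steps="0 1.2 -0.1 0 0;0 1.2 -0.1 0 0;0 1.2 -0.1 0 0;0 1.2 -0.1 0 0;0 1.2 -0.1 0 0;0 1.2 -0.1 0 0;0 1.2 -0.1 0 0;0 1.2 -0.1 0 0;0 0 0 0 0")

```text
clock: 3.65
tcp_pos: [0.5201, -0.1136, 0.0283]
tcp_rot: [[0.992, -0.124, 0.0], [-0.124, -0.992, 0.0], [0.0, -0.0, -1.0]]
wrist_force: [-0.4, -0.7, 1.1]
grip_width: -0.0002
```

```bash
python3 -c "
from h import *
st();cap('wrist','w2.png');cap('top','t2.png')
a=cv2.imread('pics/t2.png')[140:330,180:450]
cv2.imwrite('pics/t2z.png',cv2.resize(a,None,fx=2.96,fy=2.96,interpolation=cv2.INTER_CUBIC))"
```

```text
t 3.65 tcp mm [ 520.1 -113.6   28.3] jig [ -41.4 -163.1] yaw -0.125 Fjig [-0.3 -0.7  1.1] grip -0.0002 q [ 0.17  0.55 -0.07  2.    0.07  0.6  -1.64]
```

View pics/t2z.png

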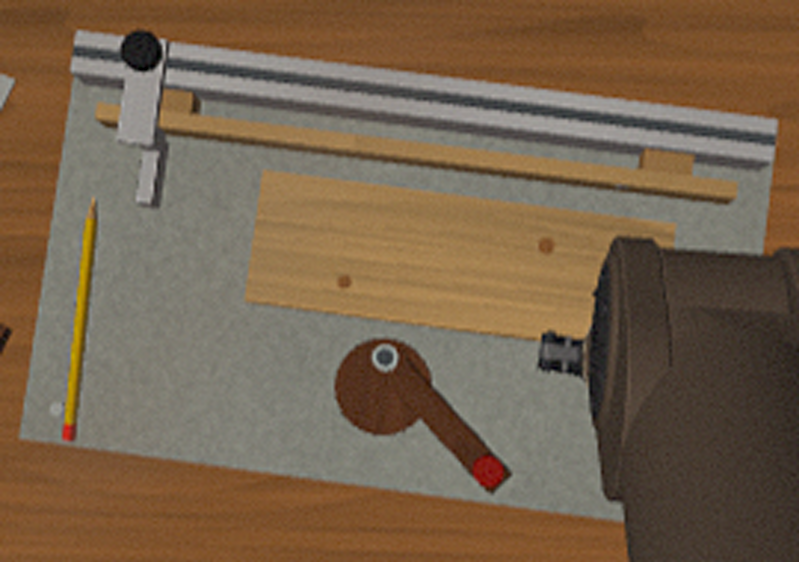

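>>> send_rows(steps="0 -9 1 0 0;0 -2 -20 0 0;0 -3 -24 0 0;0 -2 -22 0 0;0 14 -1.5 0 0;0 18 -2 0 0;0 18 -2 0 0;0 16 -2 0 0;0 3 0 0 0;0 0 0 0 0")

```text
clock: 4.58
tcp_pos: [0.573, -0.1858, 0.0282]
tcp_rot: [[0.992, -0.124, 0.0], [-0.124, -0.992, 0.0], [0.0, -0.0, -1.0]]
wrist_force: [-0.5, -0.0, 0.6]
grip_width: -0.0002
```

```bash
python3 -c "
from h import *
st();cap('wrist','w3.png')"
```

```text
t 4.58 tcp mm [ 573.  -185.8   28.2] jig [  19.4 -229. ] yaw -0.124 Fjig [-0.5 -0.1  0.6] grip -0.0002 q [ 0.27  0.63 -0.07  1.82  0.07  0.7  -1.53]
```

View pics/w3.png

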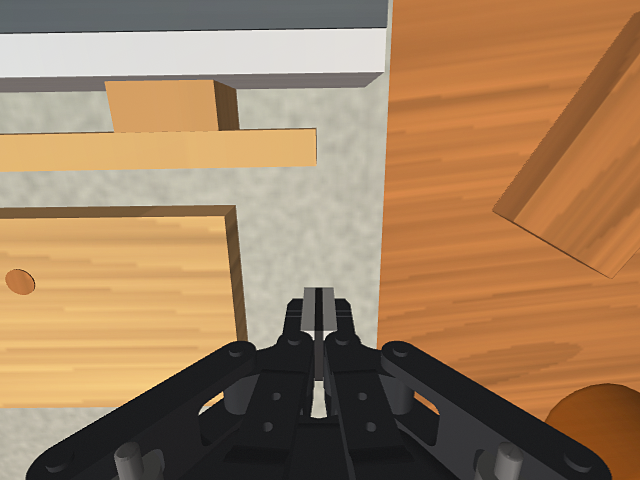

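```bash
python3 -c "
from h import *
c=cap('wrist','w3b.png')
P=ray(c,[(236,207),(5,208),(245,340)],.038)[:,:2];print((P-O)@R*1e3)
P=ray(c,[(316,164),(3,171)],.053)[:,:2];print('facing',(P-O)@R*1e3)"
```

```text
[[  68.0810718  -197.12208727]
 [  68.68138778 -105.96750586]
 [   6.67385193 -195.81832435]]
facing [[  86.10914851 -228.96347927]
 [  84.95605169 -123.29325484]]
```

>>> send_rows(steps="0 0.4 4 0 0;0 0.4 4 0 0;0 0.4 4 0 0;0 0.1 1 0 0;0 0.1 1 0 0;0 0.1 1 0 0;0 0.1 1 0 0;0 0.1 1 0 0;0 0.1 1 0 0;0 0.1 1 0 0")

```text
clock: 5.52
tcp_pos: [0.5746, -0.1672, 0.0283]
tcp_rot: [[0.992, -0.125, -0.0], [-0.125, -0.992, -0.0], [-0.0, 0.0, -1.0]]
wrist_force: [-0.6, 0.3, -0.2]
grip_width: -0.0001
```

```bash
python3 -c "
from h import *
st()"
```

```text
t 5.52 tcp mm [ 574.6 -167.2   28.3] jig [  18.8 -210.2] yaw -0.125 Fjig [-0.6  0.2 -0.2] grip -0.0001 q [ 0.24  0.62 -0.07  1.83  0.06  0.69 -1.56]
```

>>> send_rows(steps="0 0.1 1 0 0;0 0.1 1 0 0;0 0.1 1 0 0;0 0.1 1 0 0;0 0.1 1 0 0;0 0.1 1 0 0;0 0.1 1 0 0;0 0.1 1 0 0")

```text
clock: 6.18
tcp_pos: [0.5753, -0.1596, 0.0283]
tcp_rot: [[0.992, -0.125, -0.0], [-0.125, -0.992, -0.001], [-0.0, 0.001, -1.0]]
wrist_force: [0.1, -1.2, -0.6]
grip_width: 0.0001
```

```bash
python3 -c "
from h import *
st()"
```

```text
t 6.18 tcp mm [ 575.3 -159.6   28.3] jig [  18.7 -202.7] yaw -0.125 Fjig [ 0.2 -1.2 -0.6] grip 0.0001 q [ 0.23  0.62 -0.07  1.83  0.06  0.69 -1.57]
```

>>> send_rows(steps="0 0.2 1.5 0 0;0 0.2 2 0 0;0 0.2 2 0 0;0 0.2 2 0 0;0 0.2 2 0 0;0 0.2 2 0 0;0 0.2 2 0 0;0 0.2 2 0 0;0 0.2 2 0 0;0 0.2 2 0 0")

```text
clock: 7.02
tcp_pos: [0.5774, -0.1395, 0.0283]
tcp_rot: [[0.992, -0.125, 0.0], [-0.125, -0.992, -0.0], [0.0, 0.0, -1.0]]
wrist_force: [0.2, -1.8, -0.1]
grip_width: -0.0001
```

>>> send_rows(steps="0 0.2 2 0 0;0 0.2 2 0 0;0 0.2 2 0 0;0 0.2 2 0 0;0 0.2 2 0 0;0 0.2 2 0 0;0 0.2 2 0 0;0 0.2 2 0 0;0 0.2 2 0 0;0 0.2 2 0 0")

```text
clock: 7.85
tcp_pos: [0.5794, -0.1195, 0.0283]
tcp_rot: [[0.992, -0.125, -0.0], [-0.125, -0.992, -0.0], [-0.0, 0.0, -1.0]]
wrist_force: [-0.7, -2.5, -1.3]
grip_width: -0.0001
```

```bash
python3 -c "
from h import *
st();cap('top','t4.png');cap('scene','s4.png')
a=cv2.imread('pics/t4.png')[140:330,180:450]
cv2.imwrite('pics/t4z.png',cv2.resize(a,None,fx=2.96,fy=2.96,interpolation=cv2.INTER_CUBIC))
a=cv2.imread('pics/s4.png')[165:385,180:470]
cv2.imwrite('pics/s4z.png',cv2.resize(a,None,fx=2.7,fy=2.7,interpolation=cv2.INTER_CUBIC))"
```

```text
t 7.85 tcp mm [ 579.4 -119.5   28.3] jig [  18.2 -162.3] yaw -0.125 Fjig [-0.4 -2.5 -1.3] grip -0.0001 q [ 0.16  0.62 -0.07  1.85  0.06  0.68 -1.64]
```

View pics/t4z.png

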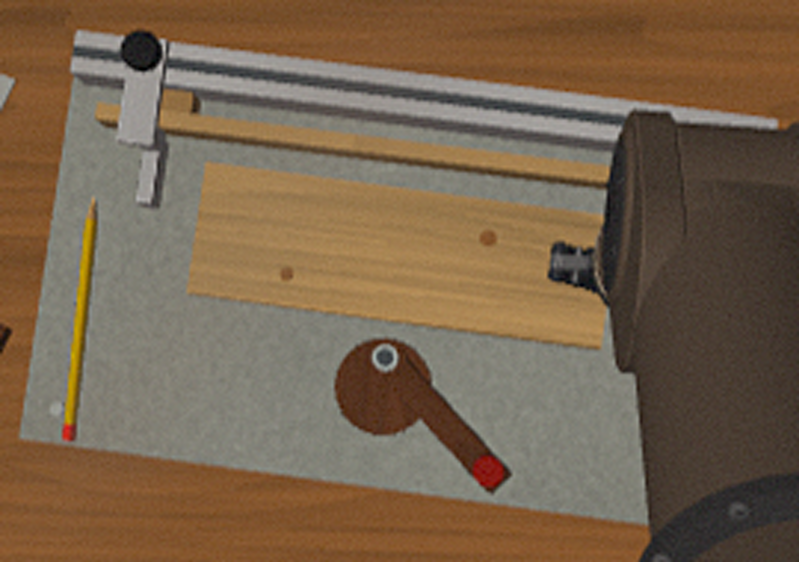

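View pics/s4z.png

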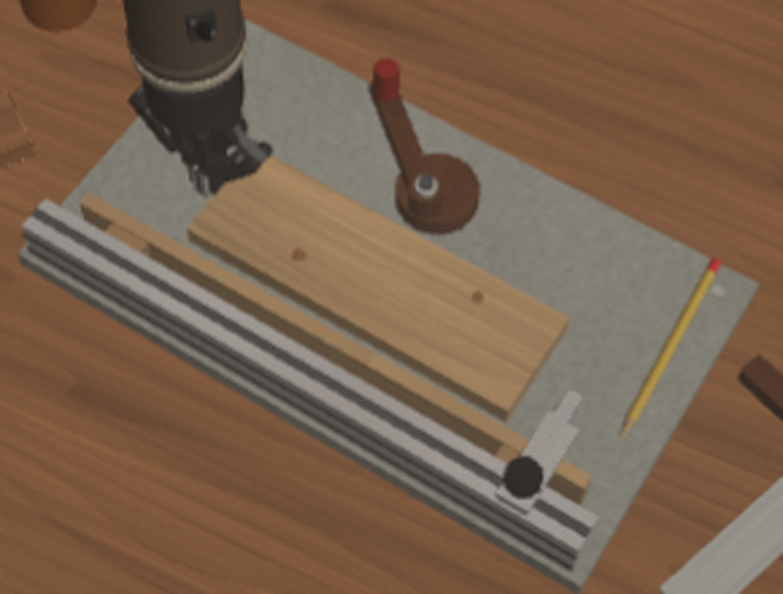

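```bash
python3 -c "
from h import *
c=manip.capture('top')
f=lambda L:(np.array(L,float)+.5)/2.96-.5+[180,140]
tj=lambda P:(P[:,:2]-O)@R*1e3
print(tj(ray(c,f([(206,160),(188,293),(601,213),(600,348)]),.038)),tj(ray(c,f([(158,152),(152,207)]),.049)))
c=manip.capture('scene')
fs=lambda L:(np.array(L,float)+.5)/2.7-.5+[180,165]
print(tj(ray(c,fs([(507,414),(568,320),(189,233)]),.038)),tj(ray(c,fs([(557,418),(572,392)]),.049)))"
```

```text
[[  67.6344451   149.12923608]
 [ -29.64355015  148.1801469 ]
 [  66.61789746 -138.3099077 ]
 [ -29.53003814 -149.73165734]] [[ 67.30458345 182.20426794]
 [ 27.44382268 180.69647458]]
[[  67.44602644  151.83601063]
 [ -28.40410518  151.39088689]
 [  67.25659644 -144.81272784]] [[ 55.03473108 186.92185504]
 [ 30.07340121 185.93838865]]
```

>>> send_rows(steps="0 0.2 2 0 0;0 0.2 2 0 0;0 0.2 2 0 0;0 0.2 2 0 0;0 0.2 2 0 0;0 0.2 2 0 0;0 0.2 2 0 0;0 0.2 2 0 0;0 0.2 2 0 0;0 0.2 2 0 0")

```text
clock: 8.88
tcp_pos: [0.5814, -0.0995, 0.0283]
tcp_rot: [[0.992, -0.125, -0.0], [-0.125, -0.992, -0.0], [-0.0, 0.0, -1.0]]
wrist_force: [-0.4, -1.9, -0.4]
grip_width: 0.0
```

>>> send_rows(steps="0 0.2 2 0 0;0 0.2 1.5 0 0;0 0.1 1 0 0;0 0.1 1 0 0;0 0.1 1 0 0;0 0.1 1 0 0")

```text
clock: 9.38
tcp_pos: [0.5822, -0.0922, 0.0284]
tcp_rot: [[0.992, -0.125, 0.0], [-0.125, -0.992, -0.0], [0.0, 0.0, -1.0]]
wrist_force: [-0.4, -2.4, 0.8]
grip_width: -0.0003
```

>>> send_rows(steps="0 0.1 0.7 0 0;0 0.1 0.7 0 0;0 0.1 0.7 0 0")

```text
clock: 9.63
tcp_pos: [0.5825, -0.0901, 0.0283]
tcp_rot: [[0.992, -0.125, 0.0], [-0.125, -0.992, -0.0], [0.0, 0.0, -1.0]]
wrist_force: [-0.1, -2.2, 0.6]
grip_width: -0.0001
```

>>> send_rows(steps="0 0.1 0.7 0 0;0 0.1 0.7 0 0")

```text
clock: 9.8
tcp_pos: [0.5827, -0.0886, 0.0283]
tcp_rot: [[0.992, -0.125, 0.0], [-0.125, -0.992, -0.0], [0.0, 0.0, -1.0]]
wrist_force: [-0.9, -1.8, 0.1]
grip_width: 0.0001
```

>>> send_rows(steps="0 0.05 0.5 0 0;0 0.05 0.5 0 0")

```text
clock: 9.97
tcp_pos: [0.5828, -0.0876, 0.0283]
tcp_rot: [[0.992, -0.125, -0.0], [-0.125, -0.992, -0.0], [-0.0, 0.0, -1.0]]
wrist_force: [-1.3, -1.6, 0.5]
grip_width: -0.0006
```

>>> send_rows(steps="0 0.05 0.5 0 0;0 0.05 0.5 0 0")

```text
clock: 10.13
tcp_pos: [0.5828, -0.0874, 0.0283]
tcp_rot: [[0.992, -0.125, -0.0], [-0.125, -0.992, -0.001], [-0.0, 0.001, -1.0]]
wrist_force: [-0.0, -5.3, -0.5]
grip_width: 0.0001
```

>>> send_rows(steps="0 0.05 0.5 0 0")

```text
clock: 10.22
tcp_pos: [0.5828, -0.0874, 0.0283]
tcp_rot: [[0.992, -0.125, -0.0], [-0.125, -0.992, -0.001], [-0.0, 0.001, -1.0]]
wrist_force: [-0.4, -6.3, -0.3]
grip_width: 0.0002
```

>>> send_rows(steps="0 0.05 0.5 0 0")

```text
clock: 10.3
tcp_pos: [0.5828, -0.0873, 0.0283]
tcp_rot: [[0.992, -0.126, -0.0], [-0.126, -0.992, -0.002], [-0.0, 0.002, -1.0]]
wrist_force: [-0.1, -8.8, -0.3]
grip_width: 0.0002
```

>>> send_rows(steps="0 -0.9 -8 0 0;0 -0.9 -8 0 0;0 -20 2.2 0 0;0 -20 2.2 0 0;0 -20 2.2 0 0;0 -17.5 2.2 0 0;0 1.7 15 0 0;0 1.7 15 0 0;0 1.7 15 0 0;0 0 0 0 0")

```text
clock: 11.13
tcp_pos: [0.5094, -0.0445, 0.0286]
tcp_rot: [[0.993, -0.121, 0.001], [-0.121, -0.993, 0.002], [0.001, -0.002, -1.0]]
wrist_force: [-0.5, 0.5, -0.1]
grip_width: 0.0002
```

```bash
python3 -c "
from h import *
st();cap('wrist','w5.png')"
```

```text
t 11.13 tcp mm [509.4 -44.5  28.6] jig [-59.7 -95.6] yaw -0.121 Fjig [-0.6  0.5 -0.1] grip 0.0002 q [ 0.04  0.52 -0.07  2.05  0.06  0.57 -1.77]
```

View pics/w5.png

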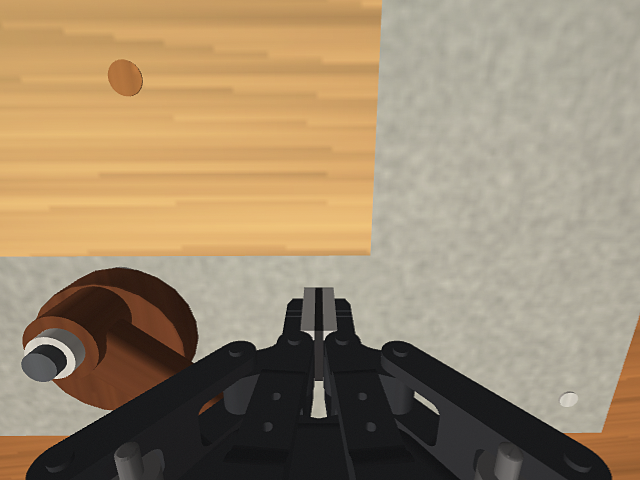

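>>> send_rows(steps="0 5 -0.6 0 0;0 5 -0.6 0 0;0 3 -0.3 0 0;0 1 -0.1 0 0;0 1 -0.1 0 0;0 1 -0.1 0 0;0 1 -0.1 0 0;0 1 -0.1 0 0;0 1 -0.1 0 0;0 1 -0.1 0 0")

```text
clock: 12.02
tcp_pos: [0.5281, -0.0502, 0.0282]
tcp_rot: [[0.992, -0.125, -0.001], [-0.125, -0.992, -0.0], [-0.001, 0.0, -1.0]]
wrist_force: [-2.2, -1.3, 0.6]
grip_width: 0.0001
```

>>> send_rows(steps="0 1.3 -0.2 0 0;0 1.3 -0.1 0 0;0 1.3 -0.2 0 0;0 1.3 -0.1 0 0;0 1.3 -0.2 0 0;0 1.3 -0.1 0 0")

```text
clock: 12.52
tcp_pos: [0.5367, -0.051, 0.0283]
tcp_rot: [[0.992, -0.124, -0.0], [-0.124, -0.992, -0.0], [-0.0, 0.0, -1.0]]
wrist_force: [-2.1, -1.2, 0.7]
grip_width: -0.0004
```

```bash
python3 -c "
from h import *
st();cap('wrist','w6.png')"
```

```text
t 12.52 tcp mm [536.7 -51.   28.3] jig [-31.9 -99.1] yaw -0.125 Fjig [-1.9 -1.4  0.7] grip -0.0004 q [ 0.04  0.56 -0.07  1.98  0.06  0.61 -1.76]
```

View pics/w6.png

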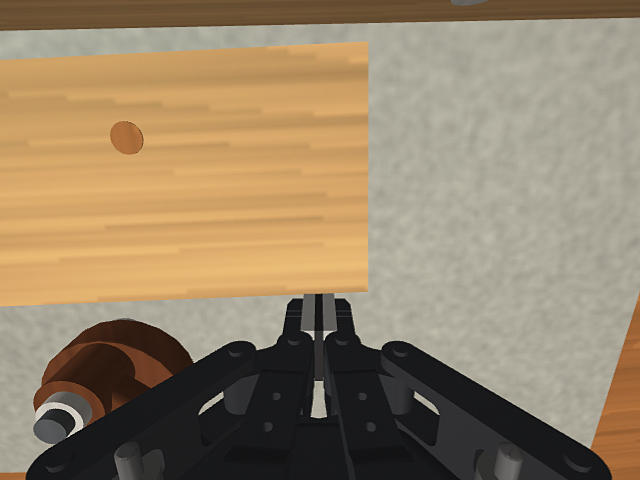

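>>> send_rows(steps="0 -23 2.6 0 0;0 0 0 40 0;0 0 0 40 0;0 4.1 36 0 0;0 4.1 36 0 0;0 4.1 36 0 0;0 4.1 36 0 0;0 4.1 36 0 0;0 4.1 36 0 0;0 0 0 0 0")

```text
clock: 13.4
tcp_pos: [0.5384, 0.1778, 0.109]
tcp_rot: [[0.993, -0.115, 0.002], [-0.115, -0.993, 0.006], [0.002, -0.006, -1.0]]
wrist_force: [0.2, 1.0, 0.0]
grip_width: 0.0002
```

```bash
python3 -c "
from h import *
st()"
```

```text
t 13.4 tcp mm [538.4 177.8 109. ] jig [-55.9 128.5] yaw -0.115 Fjig [0.1 1.  0. ] grip 0.0002 q [-0.33  0.47 -0.11  1.85  0.06  0.81 -2.16]
```

>>> send_rows(steps="0 0 0 -40 0;0 0 0 -40 0;0 3 -0.3 0 0;0 3 -0.3 0 0;0 1 -0.1 0 0;0 1 -0.1 0 0;0 1 -0.1 0 0;0 1 -0.1 0 0;0 1 -0.1 0 0;0 1 -0.1 0 0")

```text
clock: 14.23
tcp_pos: [0.5506, 0.1665, 0.029]
tcp_rot: [[0.992, -0.125, 0.001], [-0.125, -0.992, 0.0], [0.001, -0.0, -1.0]]
wrist_force: [0.4, 0.9, -0.3]
grip_width: -0.0002
```

```bash
python3 -c "
from h import *
st();cap('wrist','w7.png')"
```

```text
t 14.23 tcp mm [550.6 166.5  29. ] jig [-42.6 118.6] yaw -0.125 Fjig [ 0.3  1.  -0.3] grip -0.0002 q [-0.32  0.6  -0.09  1.89  0.08  0.66 -2.16]
```

View pics/w7.png

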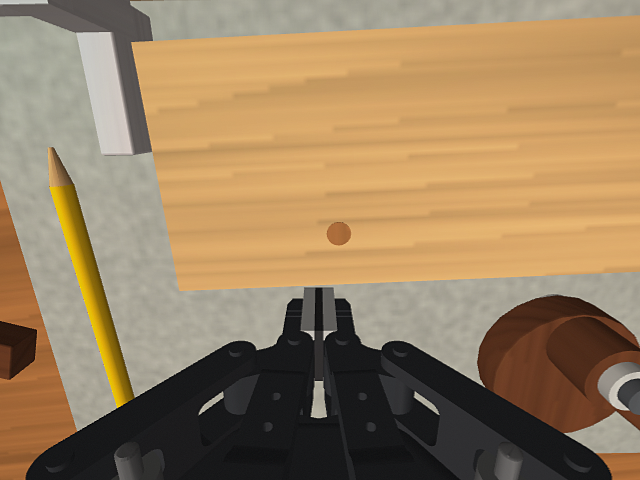

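>>> send_rows(steps="0 1 -0.1 0 0;0 1 -0.1 0 0;0 1 -0.1 0 0;0 1.3 -0.15 0 0;0 1.3 -0.15 0 0;0 1.3 -0.15 0 0;0 1.3 -0.15 0 0;0 1.3 -0.15 0 0;0 1.3 -0.15 0 0;0 1.3 -0.15 0 0")

```text
clock: 15.12
tcp_pos: [0.5624, 0.165, 0.0283]
tcp_rot: [[0.992, -0.125, -0.0], [-0.125, -0.992, -0.0], [-0.0, 0.0, -1.0]]
wrist_force: [-1.6, 0.8, -0.6]
grip_width: 0.0001
```

>>> send_rows(steps="0 1 -0.1 0 0;0 1 -0.1 0 0;0 1 -0.1 0 0")

```text
clock: 15.37
tcp_pos: [0.5653, 0.1647, 0.0283]
tcp_rot: [[0.992, -0.125, -0.0], [-0.125, -0.992, -0.0], [-0.0, 0.0, -1.0]]
wrist_force: [-2.5, 1.4, -0.6]
grip_width: -0.0002
```

>>> send_rows(steps="0 0.8 -0.1 0 0;0 0.8 -0.1 0 0;0 0.8 -0.1 0 0")

```text
clock: 15.62
tcp_pos: [0.5677, 0.1644, 0.0283]
tcp_rot: [[0.992, -0.125, -0.0], [-0.125, -0.992, -0.0], [-0.0, 0.0, -1.0]]
wrist_force: [-0.5, 0.4, -1.2]
grip_width: -0.0002
```

```bash
python3 -c "
from h import *
st();cap('wrist','w8.png')"
```

```text
t 15.62 tcp mm [567.7 164.4  28.3] jig [-25.3 118.4] yaw -0.125 Fjig [-0.6  0.3 -1.2] grip -0.0002 q [-0.31  0.62 -0.09  1.85  0.08  0.68 -2.14]
```

View pics/w8.png

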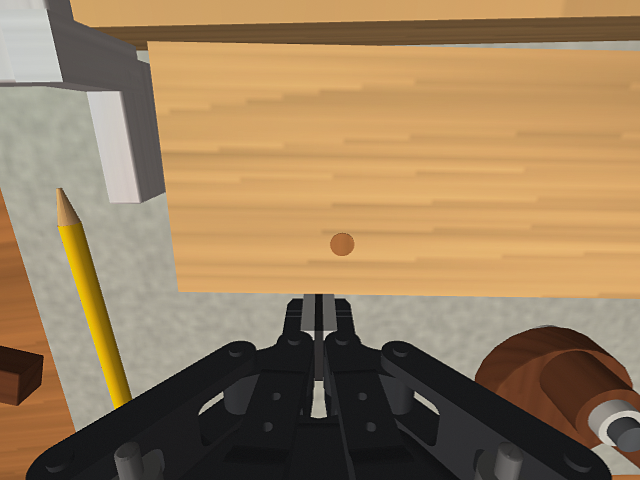

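>>> send_rows(steps="0 0.6 -0.1 0 0;0 0.6 -0.1 0 0")

```text
clock: 15.83
tcp_pos: [0.5686, 0.1643, 0.0283]
tcp_rot: [[0.992, -0.124, -0.001], [-0.124, -0.992, -0.0], [-0.001, 0.0, -1.0]]
wrist_force: [-3.3, 0.7, 2.0]
grip_width: -0.0003
```

>>> send_rows(steps="0 0.6 -0.1 0 0;0 0.6 -0.1 0 0")

```text
clock: 16.0
tcp_pos: [0.5687, 0.1643, 0.0282]
tcp_rot: [[0.992, -0.124, -0.003], [-0.124, -0.992, -0.0], [-0.002, 0.001, -1.0]]
wrist_force: [-8.7, 1.4, 5.1]
grip_width: -0.0
```

>>> send_rows(steps="0 0.6 -0.1 0 0;0 0.6 -0.1 0 0")

```text
clock: 16.17
tcp_pos: [0.5687, 0.1642, 0.0281]
tcp_rot: [[0.992, -0.124, -0.004], [-0.124, -0.992, -0.0], [-0.004, 0.001, -1.0]]
wrist_force: [-11.3, 1.6, 8.9]
grip_width: -0.0001
```

>>> send_rows(steps="0 0.6 -0.1 0 0")

```text
clock: 16.25
tcp_pos: [0.5688, 0.1642, 0.0281]
tcp_rot: [[0.992, -0.123, -0.005], [-0.123, -0.992, -0.001], [-0.005, 0.001, -1.0]]
wrist_force: [-12.2, 0.7, 8.5]
grip_width: 0.0001
```

>>> send_rows(steps="0 -12 1.3 0 0;0 -15 1.7 0 0;0 0 0 40 0;0 0 0 40 0;0 -4 -36 0 0;0 -4 -36 0 0;0 -4 -36 0 0;0 -4 -36 0 0;0 -4 -36 0 0;0 -4 -36 0 0")

```text
clock: 17.08
tcp_pos: [0.5211, -0.0513, 0.1088]
tcp_rot: [[0.992, -0.125, 0.002], [-0.125, -0.992, -0.0], [0.002, 0.0, -1.0]]
wrist_force: [0.7, -0.4, -0.9]
grip_width: -0.0002
```

>>> send_rows(steps="0 0 0 0 0;0 0 0 -40 0;0 0 0 -40 0;0 0 0 0 0")

```text
clock: 17.42
tcp_pos: [0.5171, -0.0496, 0.0229]
tcp_rot: [[0.992, -0.125, -0.009], [-0.125, -0.992, -0.0], [-0.008, 0.001, -1.0]]
wrist_force: [-1.9, 0.7, -0.5]
grip_width: 0.0002
```

```bash
python3 -c "
from h import *
st();cap('wrist','w9.png')"
```

```text
t 17.42 tcp mm [517.1 -49.6  22.9] jig [-51.5 -99.9] yaw -0.126 Fjig [-2.   0.4 -0.5] grip 0.0002 q [ 0.05  0.55 -0.07  2.02  0.07  0.58 -1.77]
```

View pics/w9.png

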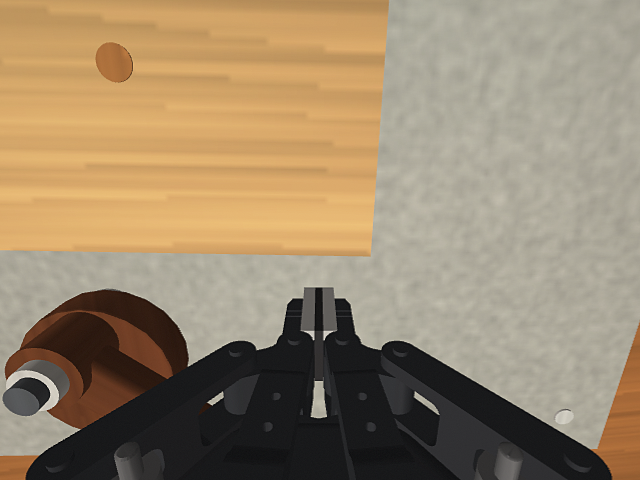

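>>> send_rows(steps="0 2 -0.2 5 0;0 3 -0.3 0 0;0 2 -0.2 0 0;0 1 -0.1 0 0;0 1 -0.1 0 0;0 1 -0.1 0 0;0 1 -0.1 0 0;0 1 -0.1 0 0;0 1 -0.1 0 0;0 1 -0.1 0 0")

```text
clock: 18.3
tcp_pos: [0.5349, -0.0506, 0.0333]
tcp_rot: [[0.992, -0.125, -0.0], [-0.125, -0.992, -0.0], [-0.0, 0.0, -1.0]]
wrist_force: [0.3, -0.5, 0.5]
grip_width: 0.0001
```

>>> send_rows(steps="0 1 -0.1 0 0;0 1 -0.1 0 0;0 1 -0.1 0 0;0 1 -0.1 0 0")

```text
clock: 18.63
tcp_pos: [0.5384, -0.0511, 0.0332]
tcp_rot: [[0.992, -0.125, -0.001], [-0.125, -0.992, -0.0], [-0.001, 0.0, -1.0]]
wrist_force: [-2.1, -0.8, 1.2]
grip_width: 0.0001
```

>>> send_rows(steps="0 1 -0.1 0 0;0 1 -0.1 0 0;0 1 -0.1 0 0")

```text
clock: 18.88
tcp_pos: [0.5418, -0.0514, 0.0332]
tcp_rot: [[0.992, -0.125, -0.0], [-0.125, -0.992, -0.0], [-0.0, 0.0, -1.0]]
wrist_force: [-0.9, -0.9, -1.0]
grip_width: -0.0001
```

```bash
python3 -c "
from h import *
st();cap('wrist','w10.png')"
```

```text
t 18.88 tcp mm [541.8 -51.4  33.2] jig [-26.7 -98.9] yaw -0.125 Fjig [-0.8 -1.  -1. ] grip -0.0001 q [ 0.05  0.55 -0.07  1.96  0.06  0.63 -1.76]
```

View pics/w10.png

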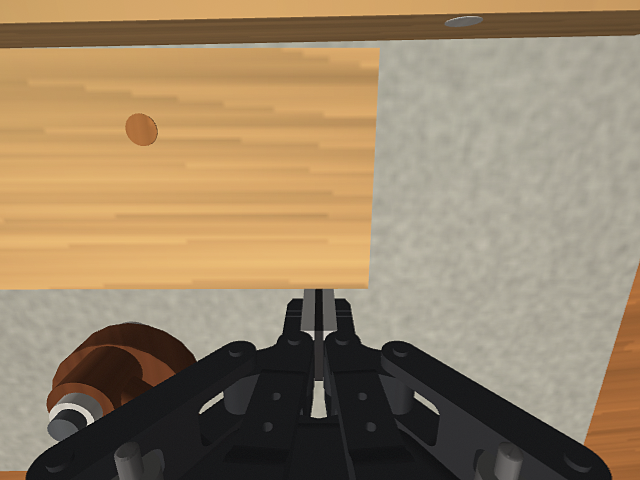

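>>> send_rows(steps="0 -1.5 0.2 -5 0;0 1 -0.1 0 0;0 1 -0.1 0 0;0 0.7 -0.1 0 0;0 0.7 -0.1 0 0")

```text
clock: 19.35
tcp_pos: [0.5437, -0.0515, 0.0283]
tcp_rot: [[0.992, -0.124, -0.0], [-0.124, -0.992, 0.0], [-0.0, 0.0, -1.0]]
wrist_force: [-1.1, 0.3, -0.5]
grip_width: 0.0001
```

>>> send_rows(steps="0 0.6 -0.1 0 0;0 0.6 -0.1 0 0")

```text
clock: 19.52
tcp_pos: [0.5449, -0.0517, 0.0283]
tcp_rot: [[0.992, -0.124, -0.0], [-0.124, -0.992, -0.0], [-0.0, 0.0, -1.0]]
wrist_force: [-1.0, -0.3, 0.3]
grip_width: -0.0003
```

>>> send_rows(steps="0 0.6 -0.1 0 0;0 0.6 -0.1 0 0")

```text
clock: 19.68
tcp_pos: [0.5462, -0.052, 0.0283]
tcp_rot: [[0.992, -0.125, -0.0], [-0.125, -0.992, -0.0], [-0.0, 0.0, -1.0]]
wrist_force: [-1.1, -0.2, 0.1]
grip_width: -0.0
```

>>> send_rows(steps="0 0.6 -0.1 0 0;0 0.6 -0.1 0 0")

```text
clock: 19.85
tcp_pos: [0.5473, -0.0522, 0.0283]
tcp_rot: [[0.992, -0.125, -0.0], [-0.125, -0.992, -0.0], [-0.0, 0.0, -1.0]]
wrist_force: [-2.9, -0.4, 0.2]
grip_width: -0.0001
```

>>> send_rows(steps="0 0.6 -0.1 0 0;0 0.6 -0.1 0 0")

```text
clock: 20.02
tcp_pos: [0.5474, -0.0522, 0.0282]
tcp_rot: [[0.992, -0.124, -0.002], [-0.124, -0.992, 0.0], [-0.002, 0.0, -1.0]]
wrist_force: [-7.8, 1.1, 5.5]
grip_width: 0.0003
```

>>> send_rows(steps="0 0.6 -0.1 0 0;0 0.6 -0.1 0 0")

```text
clock: 20.18
tcp_pos: [0.5475, -0.0522, 0.028]
tcp_rot: [[0.992, -0.124, -0.004], [-0.124, -0.992, 0.0], [-0.004, 0.0, -1.0]]
wrist_force: [-10.0, 1.8, 6.9]
grip_width: -0.0002
```

>>> send_rows(steps="0 0.6 -0.1 0 0")

```text
clock: 20.27
tcp_pos: [0.5475, -0.0522, 0.0279]
tcp_rot: [[0.992, -0.124, -0.005], [-0.124, -0.992, 0.0], [-0.005, 0.0, -1.0]]
wrist_force: [-11.7, 2.0, 8.2]
grip_width: -0.0
```

```bash
python3 -c "
from h import *
st();cap('wrist','w11.png')"
```

```text
t 20.27 tcp mm [547.5 -52.2  27.9] jig [-21. -99.] yaw -0.124 Fjig [-11.9   0.6   8.2] grip -0.0 q [ 0.05  0.57 -0.07  1.95  0.06  0.63 -1.76]
```

View pics/w11.png

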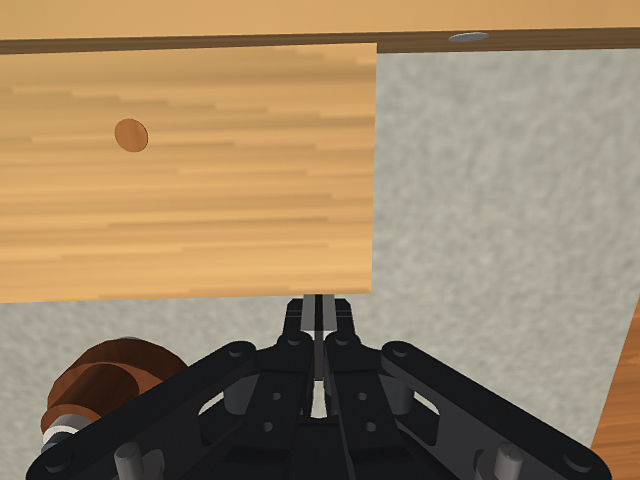

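>>> send_rows(steps="0 -7 0.8 0 0;0 -7 0.8 0 0;0 -2 -18 0 0;0 -2 -18 0 0;0 -2 -15 0 0;0 0 0 0 0;0 18 -2 0 0;0 18 -2 0 0;0 18 -2 0 0;0 13 -2 0 0")

```text
clock: 21.15
tcp_pos: [0.5994, -0.1091, 0.0287]
tcp_rot: [[0.992, -0.124, 0.002], [-0.124, -0.992, 0.0], [0.002, -0.001, -1.0]]
wrist_force: [0.0, -0.3, 0.3]
grip_width: -0.0002
```

>>> send_rows(steps="0 0 0 0 0;0 0.2 2 0 0;0 0.2 2 0 0;0 0.2 2 0 0")

```text
clock: 21.48
tcp_pos: [0.597, -0.1033, 0.0283]
tcp_rot: [[0.992, -0.124, -0.001], [-0.124, -0.992, 0.0], [-0.001, -0.0, -1.0]]
wrist_force: [-0.8, -0.6, 0.3]
grip_width: 0.0001
```

```bash
python3 -c "
from h import *
st();cap('wrist','w12.png')"
```

```text
t 21.48 tcp mm [ 597.  -103.3   28.3] jig [  33.9 -144.3] yaw -0.125 Fjig [-0.8 -0.6  0.3] grip 0.0001 q [ 0.13  0.63 -0.07  1.81  0.06  0.7  -1.67]
```

View pics/w12.png

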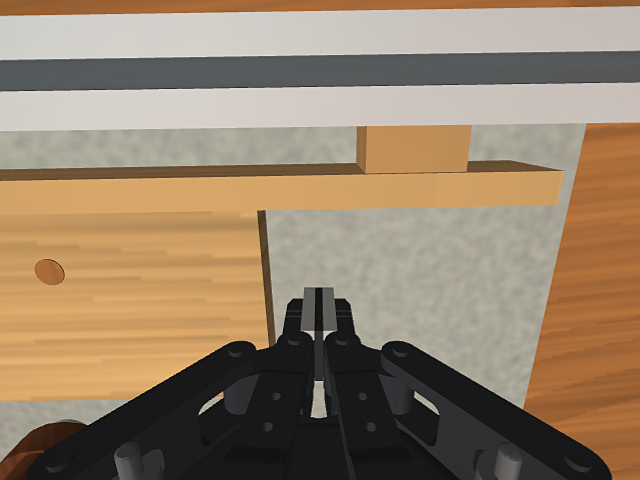

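Still about 14 mm from contact here, with the finger face facing the board's right end.

>>> send_rows(steps="0 0.2 2 0 0;0 0.2 2 0 0;0 0.2 2 0 0;0 0.1 1 0 0;0 0.1 1 0 0;0 0.1 1 0 0;0 0.1 1 0 0")

```text
clock: 22.12
tcp_pos: [0.599, -0.094, 0.0283]
tcp_rot: [[0.992, -0.125, -0.0], [-0.125, -0.992, -0.0], [-0.0, 0.0, -1.0]]
wrist_force: [0.1, -0.3, 0.8]
grip_width: -0.0003
```

>>> send_rows(steps="0 0.1 1 0 0;0 0.1 1 0 0")

```text
clock: 22.28
tcp_pos: [0.5991, -0.0924, 0.0283]
tcp_rot: [[0.992, -0.125, -0.0], [-0.125, -0.992, -0.001], [-0.0, 0.001, -1.0]]
wrist_force: [-0.3, -2.8, 0.0]
grip_width: -0.0
```

>>> send_rows(steps="0 0.1 0.8 0 0;0 0.1 0.8 0 0")

```text
clock: 22.45
tcp_pos: [0.5992, -0.0909, 0.0283]
tcp_rot: [[0.992, -0.125, -0.0], [-0.125, -0.992, -0.0], [-0.0, 0.001, -1.0]]
wrist_force: [-0.2, -2.1, -0.8]
grip_width: -0.0001
```

>>> send_rows(steps="0 0.1 0.7 0 0;0 0.1 0.7 0 0")

```text
clock: 22.62
tcp_pos: [0.5994, -0.09, 0.0283]
tcp_rot: [[0.992, -0.125, -0.0], [-0.125, -0.992, -0.001], [-0.0, 0.001, -1.0]]
wrist_force: [-0.5, -6.6, 0.2]
grip_width: -0.0001
```

>>> send_rows(steps="0 0.1 0.7 0 0;0 0 0 0 0")

```text
clock: 22.78
tcp_pos: [0.5993, -0.09, 0.0283]
tcp_rot: [[0.992, -0.126, -0.001], [-0.126, -0.992, -0.002], [-0.0, 0.002, -1.0]]
wrist_force: [-1.1, -6.0, -0.4]
grip_width: 0.0002
```

```bash
python3 -c "
from h import *
st()"
```

```text
t 22.78 tcp mm [599.3 -90.   28.3] jig [  34.7 -130.8] yaw -0.126 Fjig [-0.4 -6.1 -0.4] grip 0.0002 q [ 0.11  0.63 -0.07  1.81  0.06  0.7  -1.69]
```

>>> send_rows(steps="0 -0.8 -7 0 0;0 0 0 40 0;0 0 0 40 0;0 -7.3 37.5 0 0;0 -7.3 37.5 0 0;0 -7.3 37.5 0 0;0 -7.3 37.5 0 0;0 -7.3 37.5 0 0;0 -7.3 37.5 0 0;0 -7.3 37.5 0 0")

```text
clock: 23.62
tcp_pos: [0.5472, 0.1694, 0.1086]
tcp_rot: [[0.992, -0.124, 0.0], [-0.124, -0.992, 0.001], [0.0, -0.001, -1.0]]
wrist_force: [1.0, 0.5, 0.4]
grip_width: 0.0003
```

>>> send_rows(steps="0 0 0 0 0;0 0 0 -20 0")

```text
clock: 23.78
tcp_pos: [0.5491, 0.1724, 0.0914]
tcp_rot: [[0.993, -0.118, 0.005], [-0.118, -0.993, 0.004], [0.005, -0.005, -1.0]]
wrist_force: [1.4, -0.7, 0.0]
grip_width: 0.0
```

```bash
python3 -c "
from h import *
st()"
```

```text
t 23.78 tcp mm [549.1 172.4  91.4] jig [-44.7 124.3] yaw -0.119 Fjig [ 1.5 -0.6  0. ] grip 0.0 q [-0.32  0.51 -0.11  1.85  0.07  0.78 -2.15]
```

>>> send_rows(steps="0 0 0 -30 0;0 0 0 -30 0;0 0 0 0 0;0 3 -0.3 0 0;0 3 -0.3 0 0;0 3 -0.3 0 0;0 2 -0.2 0 0;0 1 -0.1 0 0;0 1 -0.1 0 0")

```text
clock: 24.53
tcp_pos: [0.5615, 0.166, 0.0292]
tcp_rot: [[0.992, -0.125, 0.001], [-0.125, -0.992, 0.001], [0.001, -0.001, -1.0]]
wrist_force: [-1.0, -0.2, 0.1]
grip_width: -0.0
```

```bash
python3 -c "
from h import *
st()"
```

```text
t 24.53 tcp mm [561.5 166.   29.2] jig [-31.6 119.3] yaw -0.125 Fjig [-1.  -0.3  0.1] grip -0.0 q [-0.31  0.61 -0.09  1.86  0.09  0.67 -2.15]
```

>>> send_rows(steps="0 1 -0.1 0 0;0 1 -0.1 0 0;0 1 -0.1 0 0;0 1 -0.1 0 0;0 0.7 -0.1 0 0")

```text
clock: 24.95
tcp_pos: [0.5656, 0.1654, 0.0283]
tcp_rot: [[0.992, -0.124, -0.0], [-0.124, -0.992, -0.0], [-0.0, 0.0, -1.0]]
wrist_force: [-0.0, -0.5, 0.0]
grip_width: -0.0004
```

>>> send_rows(steps="0 0.6 -0.1 0 0;0 0.6 -0.1 0 0")

```text
clock: 25.12
tcp_pos: [0.5667, 0.1652, 0.0283]
tcp_rot: [[0.992, -0.124, -0.0], [-0.124, -0.992, -0.0], [-0.0, 0.0, -1.0]]
wrist_force: [0.5, 0.2, -0.5]
grip_width: -0.0001
```

>>> send_rows(steps="0 0.6 -0.1 0 0;0 0.6 -0.1 0 0")

```text
clock: 25.28
tcp_pos: [0.5679, 0.165, 0.0283]
tcp_rot: [[0.992, -0.125, -0.0], [-0.125, -0.992, -0.0], [-0.0, 0.0, -1.0]]
wrist_force: [-0.3, -0.3, -0.2]
grip_width: -0.0002
```

>>> send_rows(steps="0 0.6 -0.1 0 0;0 0.6 -0.1 0 0")

```text
clock: 25.45
tcp_pos: [0.5686, 0.1648, 0.0282]
tcp_rot: [[0.992, -0.124, -0.001], [-0.124, -0.992, -0.0], [-0.001, 0.0, -1.0]]
wrist_force: [-2.6, 0.7, 1.5]
grip_width: -0.0002
```

>>> send_rows(steps="0 0.6 -0.1 0 0;0 0.6 -0.1 0 0")

```text
clock: 25.62
tcp_pos: [0.57, 0.1649, 0.0283]
tcp_rot: [[0.992, -0.124, -0.001], [-0.124, -0.992, 0.0], [-0.001, -0.0, -1.0]]
wrist_force: [-2.4, 1.2, 0.7]
grip_width: -0.0002
```

>>> send_rows(steps="0 0.6 -0.1 0 0;0 0.6 -0.1 0 0")

```text
clock: 25.78
tcp_pos: [0.5708, 0.1647, 0.0282]
tcp_rot: [[0.992, -0.124, -0.001], [-0.124, -0.992, 0.0], [-0.001, 0.0, -1.0]]
wrist_force: [-5.7, 1.6, 5.4]
grip_width: -0.0
```

```bash
python3 -c "
from h import *
st();cap('wrist','w13.png');cap('top','t13.png')
a=cv2.imread('pics/t13.png')[140:330,180:450]
cv2.imwrite('pics/t13z.png',cv2.resize(a,None,fx=2.96,fy=2.96,interpolation=cv2.INTER_CUBIC))"
```

```text
t 25.78 tcp mm [570.8 164.7  28.2] jig [-22.2 119.1] yaw -0.124 Fjig [-5.9  1.   5.4] grip -0.0 q [-0.31  0.62 -0.09  1.84  0.08  0.69 -2.14]
```

View pics/w13.png

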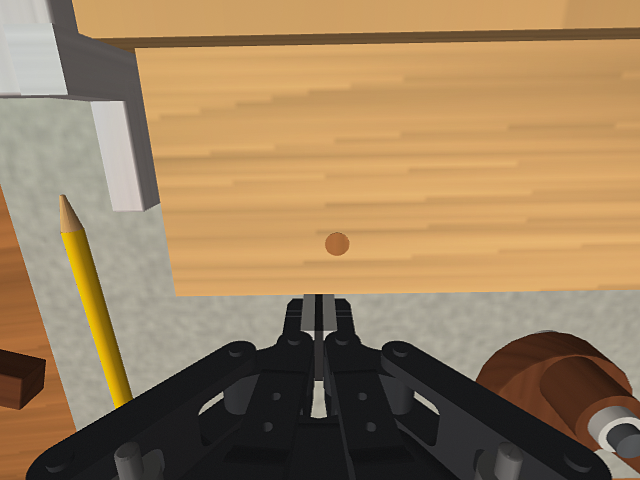

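View pics/t13z.png

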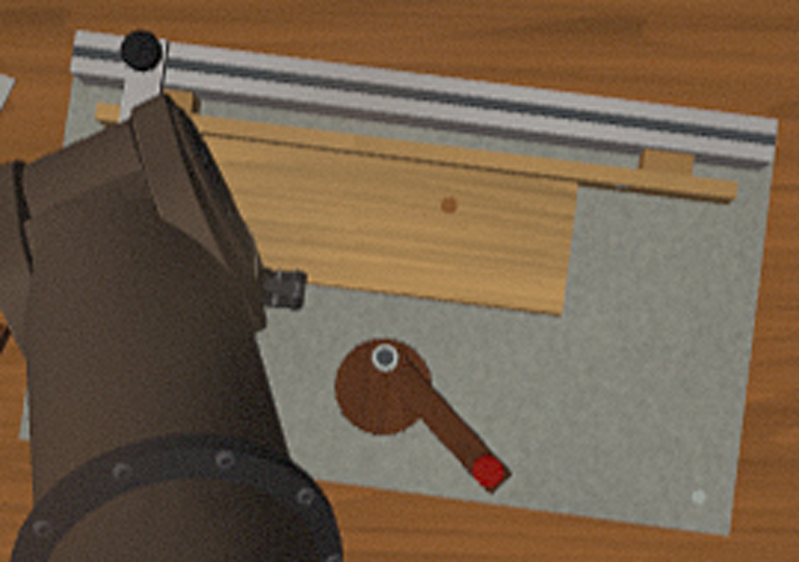

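>>> send_rows(steps="0 0.7 -0.1 0 0;0 0.7 -0.1 0 0")

```text
clock: 26.05
tcp_pos: [0.5709, 0.1647, 0.0281]
tcp_rot: [[0.992, -0.124, -0.003], [-0.124, -0.992, -0.0], [-0.003, 0.001, -1.0]]
wrist_force: [-10.9, 2.5, 8.7]
grip_width: -0.0004
```

>>> send_rows(steps="0 -8 0.9 0 0;0 -18 2 0 0;0 0 0 40 0;0 0 0 40 0;0 -4 -36 0 0;0 -4 -36 0 0;0 -4 -36 0 0;0 -4 -36 0 0;0 -4 -36 0 0;0 -4 -36 0 0")

```text
clock: 26.88
tcp_pos: [0.5229, -0.0511, 0.1087]
tcp_rot: [[0.992, -0.125, 0.002], [-0.125, -0.992, -0.001], [0.002, 0.0, -1.0]]
wrist_force: [0.8, -0.4, -0.7]
grip_width: -0.0
```

>>> send_rows(steps="0 0 0 0 0;0 0 0 -40 0;0 0 0 -35 0;0 0 0 0 0")

```text
clock: 27.22
tcp_pos: [0.5194, -0.0494, 0.0286]
tcp_rot: [[0.992, -0.125, -0.007], [-0.125, -0.992, -0.0], [-0.007, 0.001, -1.0]]
wrist_force: [-0.6, 0.2, 0.7]
grip_width: -0.0001
```

```bash
python3 -c "
from h import *
st()"
```

```text
t 27.22 tcp mm [519.4 -49.4  28.6] jig [-49.2 -99.4] yaw -0.126 Fjig [-0.6  0.2  0.7] grip -0.0001 q [ 0.05  0.54 -0.08  2.01  0.07  0.6  -1.77]
```

>>> send_rows(steps="0 3 -0.3 -5 0;0 4 -0.5 0 0;0 4 -0.5 0 0;0 3 -0.3 0 0;0 1 -0.1 0 0;0 1 -0.1 0 0;0 1 -0.1 0 0;0 1 -0.1 0 0;0 1 -0.1 0 0;0 1 -0.1 0 0")

```text
clock: 28.05
tcp_pos: [0.5429, -0.0511, 0.0284]
tcp_rot: [[0.992, -0.125, -0.0], [-0.125, -0.992, -0.0], [-0.0, 0.0, -1.0]]
wrist_force: [-0.3, -0.2, 0.2]
grip_width: 0.0001
```

>>> send_rows(steps="0 1 -0.1 0 0;0 1 -0.1 0 0;0 0.7 -0.1 0 0")

```text
clock: 28.3
tcp_pos: [0.5456, -0.0514, 0.0283]
tcp_rot: [[0.992, -0.125, -0.0], [-0.125, -0.992, -0.0], [-0.0, 0.0, -1.0]]
wrist_force: [0.4, -0.5, 0.4]
grip_width: 0.0001
```

>>> send_rows(steps="0 0.7 -0.1 0 0;0 0.7 -0.1 0 0")

```text
clock: 28.47
tcp_pos: [0.547, -0.0516, 0.0283]
tcp_rot: [[0.992, -0.125, -0.0], [-0.125, -0.992, -0.0], [-0.0, 0.0, -1.0]]
wrist_force: [-0.4, -0.1, -0.0]
grip_width: 0.0
```

>>> send_rows(steps="0 0.6 -0.1 0 0;0 0.6 -0.1 0 0")

```text
clock: 28.63
tcp_pos: [0.5476, -0.0518, 0.0282]
tcp_rot: [[0.992, -0.125, -0.001], [-0.125, -0.992, -0.0], [-0.001, 0.0, -1.0]]
wrist_force: [-3.7, 1.5, 1.9]
grip_width: -0.0001
```

>>> send_rows(steps="0 0.6 -0.1 0 0;0 0.6 -0.1 0 0")

```text
clock: 28.8
tcp_pos: [0.5477, -0.0518, 0.028]
tcp_rot: [[0.992, -0.124, -0.003], [-0.124, -0.992, 0.0], [-0.003, 0.0, -1.0]]
wrist_force: [-8.2, 1.9, 5.1]
grip_width: 0.0003
```

>>> send_rows(steps="0 0.6 -0.1 0 0;0 0.6 -0.1 0 0")

```text
clock: 28.97
tcp_pos: [0.5477, -0.0518, 0.0279]
tcp_rot: [[0.992, -0.124, -0.005], [-0.124, -0.992, 0.0], [-0.005, 0.0, -1.0]]
wrist_force: [-10.4, 1.9, 7.1]
grip_width: -0.0004
```

```bash
python3 -c "
from h import *
st();cap('wrist','w14.png');cap('scene','s14.png')
a=cv2.imread('pics/s14.png')[165:385,180:470]
cv2.imwrite('pics/s14z.png',cv2.resize(a,None,fx=2.7,fy=2.7,interpolation=cv2.INTER_CUBIC))"
```

```text
t 28.97 tcp mm [547.7 -51.8  27.9] jig [-20.8 -98.6] yaw -0.124 Fjig [-10.6   0.7   7.1] grip -0.0004 q [ 0.05  0.57 -0.07  1.95  0.07  0.63 -1.76]
```

View pics/s14z.png

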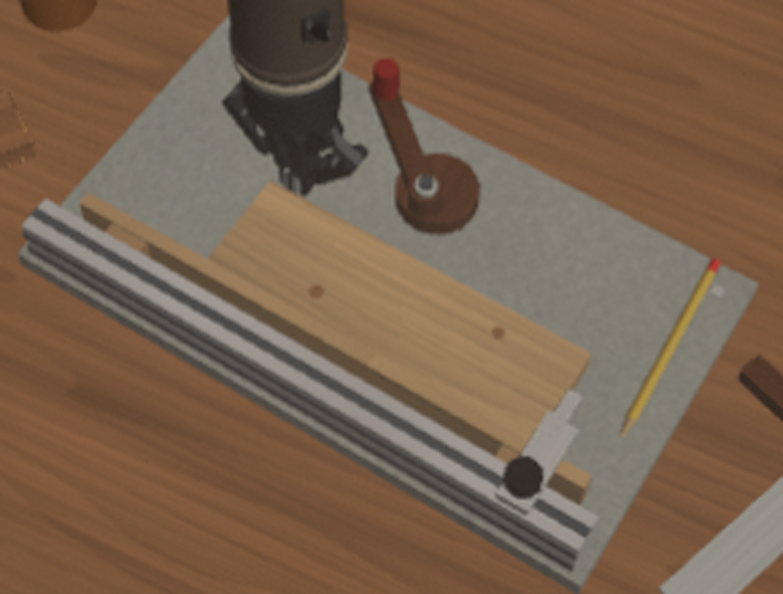

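View pics/w14.png

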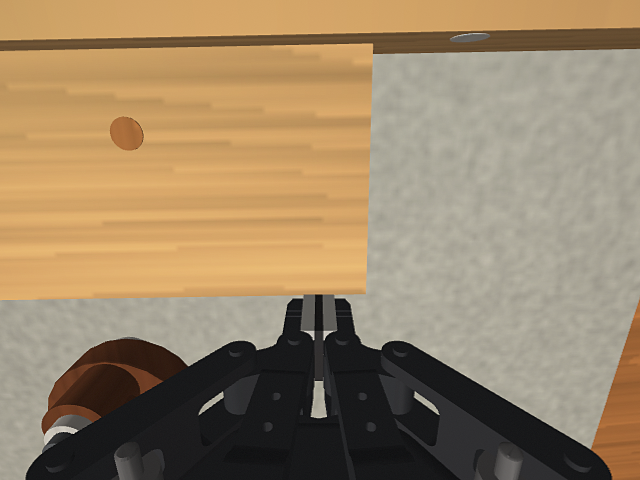

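>>> send_rows(steps="0 -7 0.8 0 0;0 -7 0.8 0 0;0 -2 -18 0 0;0 -2 -18 0 0;0 -2 -15 0 0;0 0 0 0 0;0 18 -2 0 0;0 18 -2 0 0;0 18 -2 0 0;0 14 -2 0 0")

```text
clock: 29.9
tcp_pos: [0.6003, -0.1088, 0.0286]
tcp_rot: [[0.992, -0.124, 0.002], [-0.124, -0.992, 0.0], [0.002, -0.0, -1.0]]
wrist_force: [0.8, 0.5, 0.1]
grip_width: -0.0001
```

>>> send_rows(steps="0 0 0 0 0;0 0.4 4 0 0;0 0.4 4 0 0;0 0.2 2 0 0;0 0.1 1 0 0;0 0.1 1 0 0;0 0.1 1 0 0")

```text
clock: 30.48
tcp_pos: [0.5996, -0.0965, 0.0284]
tcp_rot: [[0.992, -0.124, -0.0], [-0.124, -0.992, -0.0], [-0.0, 0.0, -1.0]]
wrist_force: [0.5, -0.8, 0.5]
grip_width: -0.0
```

```bash
python3 -c "
from h import *
st()"
```

```text
t 30.48 tcp mm [599.6 -96.5  28.4] jig [  35.7 -137.2] yaw -0.125 Fjig [ 0.6 -0.7  0.5] grip -0.0 q [ 0.12  0.64 -0.07  1.81  0.07  0.7  -1.68]
```

>>> send_rows(steps="0 0.1 1 0 0;0 0.1 1 0 0;0 0.1 1 0 0;0 0.1 1 0 0;0 0.1 0.8 0 0")

```text
clock: 30.9
tcp_pos: [0.6004, -0.0917, 0.0283]
tcp_rot: [[0.992, -0.125, -0.0], [-0.125, -0.992, 0.0], [-0.0, 0.0, -1.0]]
wrist_force: [-0.5, 0.6, -0.6]
grip_width: -0.0001
```

>>> send_rows(steps="0 0.1 0.8 0 0;0 0.1 0.7 0 0")

```text
clock: 31.07
tcp_pos: [0.6005, -0.0906, 0.0283]
tcp_rot: [[0.992, -0.125, -0.0], [-0.125, -0.992, -0.0], [-0.0, 0.001, -1.0]]
wrist_force: [0.4, -1.8, 0.9]
grip_width: -0.0002
```

>>> send_rows(steps="0 0.1 0.7 0 0;0 0.1 0.7 0 0")

```text
clock: 31.23
tcp_pos: [0.6006, -0.0898, 0.0283]
tcp_rot: [[0.992, -0.125, -0.0], [-0.125, -0.992, -0.001], [-0.0, 0.001, -1.0]]
wrist_force: [-1.0, -5.0, -0.1]
grip_width: -0.0001
```

>>> send_rows(steps="0 0.1 0.7 0 0;0 0.1 0.7 0 0")

```text
clock: 31.4
tcp_pos: [0.6006, -0.0896, 0.0282]
tcp_rot: [[0.992, -0.126, -0.001], [-0.126, -0.992, -0.002], [-0.0, 0.002, -1.0]]
wrist_force: [-1.5, -7.9, -0.5]
grip_width: 0.0
```

>>> send_rows(steps="0 -1 -10 0 0;0 0 0 40 0;0 0 0 40 0;0 -10 6 20 0.11;0 -28 16 0 0.11;0 -28 16 0 0.11;0 -28 16 0 0.11;0 -28 16 0 0.11;0 -28 16 0 0.11;0 -27 16 0 0.11")

```text
clock: 32.23
tcp_pos: [0.4215, 0.0051, 0.1285]
tcp_rot: [[0.796, 0.606, 0.0], [0.606, -0.796, 0.0], [0.0, 0.0, -1.0]]
wrist_force: [-0.1, 0.9, 0.6]
grip_width: 0.0001
```

>>> send_rows(steps="0 0 0 0 0.11;0 0 0 0 0;0 0 0 0 0")

```text
clock: 32.48
tcp_pos: [0.4237, 0.0044, 0.1287]
tcp_rot: [[0.73, 0.683, 0.001], [0.683, -0.731, 0.0], [0.001, 0.001, -1.0]]
wrist_force: [0.2, 0.1, 0.6]
grip_width: -0.0002
```

```bash
python3 -c "
from h import *
st();cap('top','t15.png')
c=cap('scene','s15.png')
for s,(y,x) in (('t15',(140,180)),('s15',(165,180))):
  a=cv2.imread('pics/%s.png'%s)[y:y+200,x:x+280]
  cv2.imwrite('pics/%sz.png'%s,cv2.resize(a,None,fx=2.7,fy=2.7,interpolation=cv2.INTER_CUBIC))"
```

```text
t 32.48 tcp mm [423.7   4.4 128.7] jig [-150.4  -56.8] yaw 0.752 Fjig [0.2 0.1 0.6] grip -0.0002 q [ 0.16  0.27 -0.35  2.14  0.14  0.75 -1.1 ]
```

View pics/t15z.png

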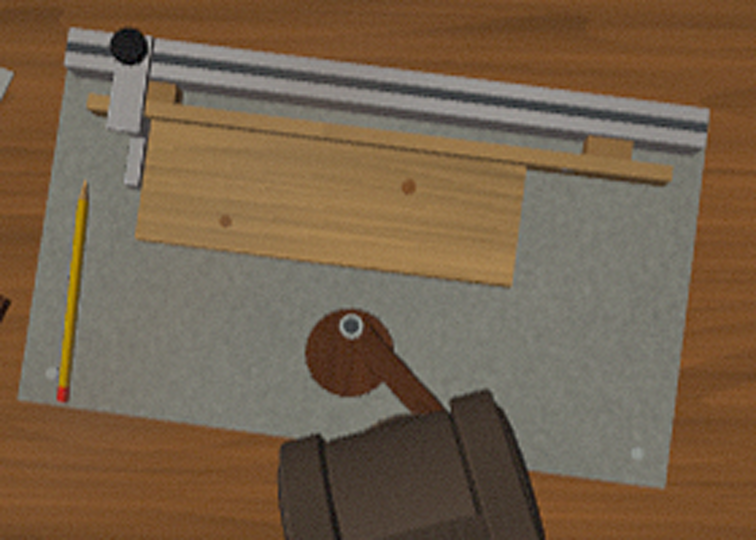

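View pics/s15z.png

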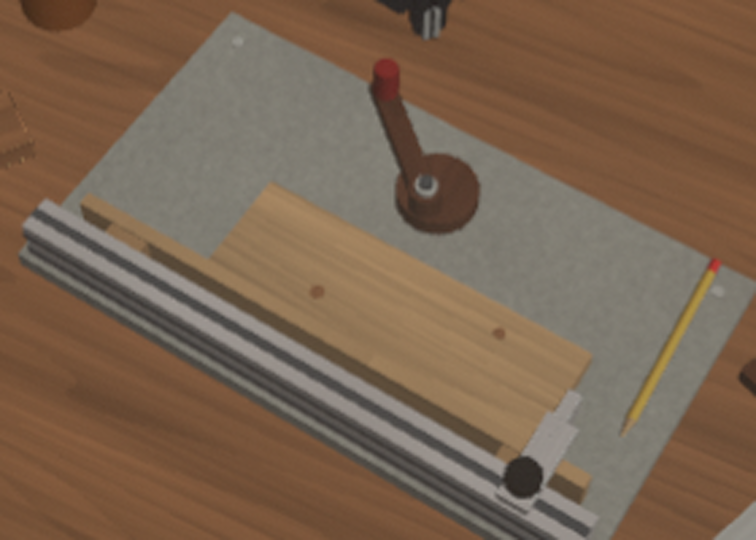

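```bash
cat > arc.py <<'E'
from h import *
import sys
# usage: arc.py radius dphi n   from present measured phi
def run(r,d,n,phi0=None):
    o=st();j=(o['tcp_pos'][:2]-O)@R*1e3-np.array([-57,0])
    phi=np.arctan2(j[1],j[0]) if phi0 is None else phi0
    print('r',round(float(np.hypot(*j)),1),'phi',round(float(np.arctan2(j[1],j[0])),3),'yaw-phi',round(float(np.arctan2(o['tcp_rot'][1,0],o['tcp_rot'][0,0])-phi),3),'Fr,Ft',np.round([o['wrist_force'][:2]@(R@[np.cos(phi),np.sin(phi)]),o['wrist_force'][:2]@(R@[-np.sin(phi),np.cos(phi)])],1))
    p=o['tcp_pos'][:2]*1e3
    for k in range(1,n+1):
        q=w(-57+r*np.cos(phi+d*k),r*np.sin(phi+d*k));print(np.round(q-p,1));p=q
run(float(sys.argv[1]),float(sys.argv[2]),int(sys.argv[3]),float(sys.argv[4]) if len(sys.argv)>4 else None)
E

```

>>> send_rows(steps="0 0 0 -32 0;0 0 0 -25 0;0 0 0 -5 0;0 0 0 0 0")

```text
clock: 32.92
tcp_pos: [0.4222, 0.0042, 0.0651]
tcp_rot: [[0.729, 0.684, -0.004], [0.684, -0.729, -0.0], [-0.003, -0.002, -1.0]]
wrist_force: [0.5, -0.5, 0.7]
grip_width: -0.0002
```

```bash
python3 arc.py 107.7 0.02 10
```

```text
t 32.92 tcp mm [422.2   4.2  65.1] jig [-151.8  -57.1] yaw 0.753 Fjig [ 0.6 -0.5  0.7] grip -0.0002 q [ 0.12  0.38 -0.32  2.21  0.21  0.58 -1.17]
r 110.7 phi -2.599 yaw-phi 3.352 Fr,Ft [-0.2  0.7]
[ 3.6 -0.7]
[ 1.  -1.9]
[ 1.  -1.9]
[ 1.  -1.9]
[ 1.1 -1.9]
[ 1.1 -1.8]
[ 1.1 -1.8]
[ 1.2 -1.8]
[ 1.2 -1.8]
[ 1.3 -1.8]
```

>>> send_rows(steps="0 2.5 -0.7 1 0;0 1 -1.9 0 0.02;0 1 -1.9 0 0.02;0 1 -1.9 0 0.02;0 1.1 -1.9 0 0.02;0 1.1 -1.8 0 0.02;0 1.1 -1.8 0 0.02;0 1.2 -1.8 0 0.02;0 1.2 -1.8 0 0.02;0 1.3 -1.8 0 0.02")

```text
clock: 33.75
tcp_pos: [0.4355, -0.0129, 0.0673]
tcp_rot: [[0.592, 0.806, -0.0], [0.806, -0.592, 0.0], [-0.0, -0.0, -1.0]]
wrist_force: [-1.6, 2.2, 2.6]
grip_width: -0.0001
```

```bash
python3 arc.py 107.7 0.05 10
```

```text
t 33.75 tcp mm [435.5 -12.9  67.3] jig [-136.7  -72.6] yaw 0.937 Fjig [-1.8  2.   2.6] grip -0.0001 q [ 0.2   0.4  -0.36  2.18  0.24  0.61 -0.97]
r 107.9 phi -2.403 yaw-phi 3.34 Fr,Ft [ 0.  -2.7]
[ 3.4 -4.2]
[ 3.5 -4.1]
[ 3.7 -3.9]
[ 3.9 -3.7]
[ 4.  -3.5]
[ 4.2 -3.3]
[ 4.4 -3.1]
[ 4.5 -2.9]
[ 4.7 -2.7]
[ 4.8 -2.4]
```

Contact is made and the peg turns at about 2.7 N. I'll continue along the arc.

>>> send_rows(steps="0 3.4 -4.2 0 0.05;0 3.5 -4.1 0 0.05;0 3.7 -3.9 0 0.05;0 3.9 -3.7 0 0.05;0 4 -3.5 0 0.05;0 4.2 -3.3 0 0.05;0 4.4 -3.1 0 0.05;0 4.5 -2.9 0 0.05;0 4.7 -2.7 0 0.05;0 4.8 -2.4 0 0.05")

```text
clock: 34.58
tcp_pos: [0.4761, -0.047, 0.067]
tcp_rot: [[0.132, 0.991, -0.001], [0.991, -0.132, -0.0], [-0.0, -0.001, -1.0]]
wrist_force: [-2.1, 2.6, 0.6]
grip_width: 0.0001
```

```bash
python3 arc.py 107.7 0.05 10;python3 -c "
from h import *
cap('scene','s16.png')
a=cv2.imread('pics/s16.png')[165:365,180:460]
cv2.imwrite('pics/s16z.png',cv2.resize(a,None,fx=2.7,fy=2.7,interpolation=cv2.INTER_CUBIC))"
```

```text
t 34.58 tcp mm [476.1 -47.   67. ] jig [ -92.6 -101.9] yaw 1.439 Fjig [-2.3  2.4  0.6] grip 0.0001 q [ 0.36  0.47 -0.48  2.07  0.34  0.68 -0.48]
r 107.9 phi -1.907 yaw-phi 3.345 Fr,Ft [-1.5 -3. ]
[ 5. -2.]
[ 5. -2.]
[ 5.1 -1.7]
[ 5.2 -1.5]
[ 5.3 -1.2]
[ 5.3 -0.9]
[ 5.3 -0.7]
[ 5.4 -0.4]
[ 5.4 -0.1]
[5.4 0.1]
```

View pics/s16z.png

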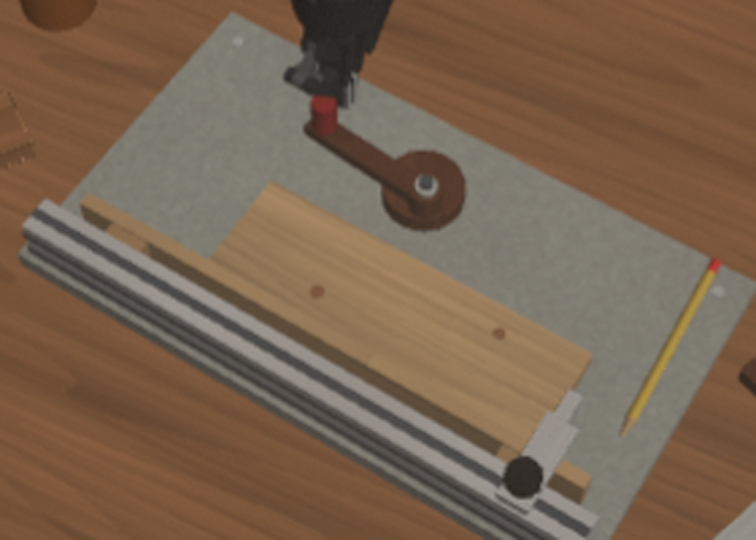

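>>> send_rows(steps="0 5 -2.1 0 0.05;0 5 -2 0 0.05;0 5.1 -1.7 0 0.05;0 5.2 -1.5 0 0.05;0 5.3 -1.2 0 0.05;0 5.3 -0.9 0 0.05;0 5.3 -0.7 0 0.05;0 5.4 -0.4 0 0.05;0 5.4 -0.1 0 0.05;0 5.4 0.1 0 0.05")

```text
clock: 35.47
tcp_pos: [0.5281, -0.0578, 0.0668]
tcp_rot: [[-0.358, 0.934, -0.002], [0.934, 0.358, -0.001], [0.0, -0.002, -1.0]]
wrist_force: [-3.7, 0.4, 0.9]
grip_width: -0.0001
```

```bash
python3 arc.py 107.7 0.05 10
```

```text
t 35.47 tcp mm [528.1 -57.8  66.8] jig [ -39.7 -106.7] yaw 1.937 Fjig [-3.7 -0.   0.9] grip -0.0001 q [ 0.44  0.56 -0.59  1.94  0.44  0.77 -0.04]
r 108.1 phi -1.41 yaw-phi 3.347 Fr,Ft [-0.6 -3.7]
[5.3 0.8]
[5.3 0.7]
[5.3 0.9]
[5.3 1.2]
[5.2 1.5]
[5.1 1.7]
[5. 2.]
[4.9 2.2]
[4.8 2.5]
[4.7 2.7]
```

>>> send_rows(steps="0 5.4 0.5 0 0.05;0 5.3 0.7 0 0.05;0 5.3 0.9 0 0.05;0 5.3 1.2 0 0.05;0 5.2 1.5 0 0.05;0 5.1 1.7 0 0.05;0 5 2 0 0.05;0 4.9 2.2 0 0.05;0 4.8 2.5 0 0.05;0 4.7 2.7 0 0.05")

```text
clock: 36.3
tcp_pos: [0.5791, -0.0424, 0.0667]
tcp_rot: [[-0.761, 0.648, -0.002], [0.648, 0.761, -0.001], [0.001, -0.002, -1.0]]
wrist_force: [-3.5, -2.0, 1.6]
grip_width: -0.0001
```

```bash
python3 arc.py 107.7 0.025 10
```

```text
t 36.3 tcp mm [579.1 -42.4  66.7] jig [  9.3 -85.7] yaw 2.436 Fjig [-3.2 -2.4  1.6] grip -0.0001 q [ 0.46  0.66 -0.71  1.81  0.54  0.88  0.36]
r 108.4 phi -0.912 yaw-phi 3.349 Fr,Ft [-0.1 -4. ]
[1.9 2. ]
[2.2 1.5]
[2.2 1.5]
[2.2 1.6]
[2.1 1.6]
[2.1 1.7]
[2.  1.8]
[2.  1.8]
[2.  1.9]
[1.9 1.9]
```

>>> send_rows(steps="0 2.2 1.4 0 0.025;0 2.2 1.5 0 0.025;0 2.2 1.5 0 0.025;0 2.2 1.6 0 0.025;0 2.1 1.6 0 0.025;0 2.1 1.7 0 0.025;0 2 1.8 0 0.025;0 2 1.8 0 0.025;0 2 1.9 0 0.025;0 1.9 1.9 0 0.025")

```text
clock: 37.13
tcp_pos: [0.6012, -0.0244, 0.0674]
tcp_rot: [[-0.899, 0.439, 0.0], [0.439, 0.899, -0.0], [-0.0, 0.0, -1.0]]
wrist_force: [-0.9, -3.7, -3.2]
grip_width: 0.0001
```

```bash
python3 arc.py 107.7 0.015 10
```

```text
t 37.13 tcp mm [601.2 -24.4  67.4] jig [ 29.2 -65.4] yaw 2.687 Fjig [-0.5 -3.8 -3.2] grip 0.0001 q [ 0.45  0.7  -0.76  1.76  0.59  0.93  0.56]
r 108.2 phi -0.649 yaw-phi 3.337 Fr,Ft [ 1.9 -3.3]
[0.7 1.5]
[1.1 1.2]
[1.1 1.2]
[1.1 1.2]
[1.  1.2]
[1.  1.3]
[1.  1.3]
[1.  1.3]
[1.  1.3]
[0.9 1.3]
```

>>> send_rows(steps="0 1.1 1.2 0 0.015;0 1.1 1.2 0 0.015;0 1.1 1.2 0 0.015;0 1.1 1.2 0 0.015;0 1 1.2 0 0.015;0 1 1.3 0 0.015")

```text
clock: 37.63
tcp_pos: [0.6075, -0.0172, 0.0674]
tcp_rot: [[-0.934, 0.357, 0.0], [0.357, 0.934, -0.0], [-0.0, 0.0, -1.0]]
wrist_force: [-0.3, -3.6, -2.0]
grip_width: -0.0
```

>>> send_rows(steps="0 1 1.3 0 0.015;0 1 1.3 0 0.015;0 1 1.3 0 0.015;0 0.9 1.3 0 0.015")

```text
clock: 37.97
tcp_pos: [0.6115, -0.0119, 0.0674]
tcp_rot: [[-0.954, 0.3, 0.0], [0.3, 0.954, 0.0], [-0.0, 0.0, -1.0]]
wrist_force: [-0.4, -4.7, -1.1]
grip_width: -0.0002
```

```bash
python3 arc.py 107.7 0.015 10
```

```text
t 37.97 tcp mm [611.5 -11.9  67.4] jig [ 38.  -51.8] yaw 2.837 Fjig [ 0.1 -4.7 -1.1] grip -0.0002 q [ 0.45  0.73 -0.79  1.73  0.62  0.95  0.67]
r 108.2 phi -0.5 yaw-phi 3.336 Fr,Ft [ 2.4 -4.1]
[0.5 1.6]
[0.9 1.3]
[0.9 1.4]
[0.9 1.4]
[0.8 1.4]
[0.8 1.4]
[0.8 1.4]
[0.8 1.4]
[0.8 1.4]
[0.7 1.4]
```

>>> send_rows(steps="0 0.8 1.3 0 0.015;0 0.8 1.4 0 0.015;0 0.9 1.4 0 0.015;0 0.8 1.4 0 0.015")

```text
clock: 38.3
tcp_pos: [0.6148, -0.0065, 0.0675]
tcp_rot: [[-0.97, 0.243, 0.001], [0.243, 0.97, 0.0], [-0.001, 0.0, -1.0]]
wrist_force: [1.1, -3.5, -1.4]
grip_width: -0.0001
```

>>> send_rows(steps="0 0.8 1.4 0 0.015;0 0.8 1.4 0 0.015;0 0.8 1.4 0 0.015")

```text
clock: 38.55
tcp_pos: [0.6172, -0.0022, 0.0675]
tcp_rot: [[-0.98, 0.199, 0.001], [0.199, 0.98, 0.0], [-0.001, 0.0, -1.0]]
wrist_force: [1.4, -3.2, -0.2]
grip_width: -0.0004
```

>>> send_rows(steps="0 0.7 1.4 0 0.015;0 0.7 1.4 0 0.015;0 0.7 1.4 0 0.015")

```text
clock: 38.8
tcp_pos: [0.6192, 0.0021, 0.0675]
tcp_rot: [[-0.988, 0.154, 0.0], [0.154, 0.988, 0.0], [-0.0, 0.0, -1.0]]
wrist_force: [2.1, -4.6, 0.1]
grip_width: -0.0003
```

```bash
python3 arc.py 107.7 0.01 10
```

```text
t 38.8 tcp mm [619.2   2.1  67.5] jig [ 44.1 -37. ] yaw 2.987 Fjig [ 2.6 -4.3  0.1] grip -0.0003 q [ 0.44  0.75 -0.83  1.71  0.65  0.98  0.78]
r 107.7 phi -0.351 yaw-phi 3.337 Fr,Ft [ 4.  -3.2]
[0.5 1. ]
[0.5 1. ]
[0.5 1. ]
[0.4 1. ]
[0.4 1. ]
[0.4 1. ]
[0.4 1. ]
[0.4 1. ]
[0.4 1. ]
[0.4 1. ]
```

>>> send_rows(steps="0 0.5 1 0 0.01;0 0.5 1 0 0.01;0 0.5 1 0 0.01;0 0.4 1 0 0.01")

```text
clock: 39.13
tcp_pos: [0.621, 0.006, 0.0674]
tcp_rot: [[-0.993, 0.115, 0.0], [0.115, 0.993, 0.0], [-0.0, 0.0, -1.0]]
wrist_force: [1.8, -4.1, -0.3]
grip_width: -0.0001
```

>>> send_rows(steps="0 0.4 1 0 0.01;0 0.4 1 0 0.01;0 0.4 1 0 0.01")

```text
clock: 39.38
tcp_pos: [0.6222, 0.009, 0.0674]
tcp_rot: [[-0.996, 0.085, 0.0], [0.085, 0.996, 0.0], [-0.0, 0.0, -1.0]]
wrist_force: [0.9, -3.7, 1.0]
grip_width: -0.0002
```

>>> send_rows(steps="0 0.4 1 0 0.01;0 0.4 1 0 0.01;0 0.4 1 0 0.01")

```text
clock: 39.63
tcp_pos: [0.6234, 0.012, 0.0674]
tcp_rot: [[-0.998, 0.055, 0.0], [0.055, 0.998, 0.0], [-0.0, 0.0, -1.0]]
wrist_force: [1.9, -3.4, 1.1]
grip_width: -0.0001
```

```bash
python3 arc.py 107.7 0.01 10; python3 -c "
from h import *
for n,y in(('top',140),('scene',165)):
  cap(n,'x17.png')
  a=cv2.imread('pics/x17.png')[y:y+200,180:460]
  cv2.imwrite('pics/%s17z.png'%n,cv2.resize(a,None,fx=2.7,fy=2.7,interpolation=cv2.INTER_CUBIC))"
```

```text
t 39.63 tcp mm [623.4  12.   67.4] jig [ 47.2 -26.7] yaw 3.086 Fjig [ 2.3 -3.2  1.1] grip -0.0001 q [ 0.43  0.76 -0.85  1.69  0.67  1.    0.86]
r 107.5 phi -0.251 yaw-phi 3.337 Fr,Ft [ 3.  -2.5]
[0.5 0.9]
[0.4 1. ]
[0.4 1. ]
[0.3 1. ]
[0.3 1. ]
[0.3 1. ]
[0.3 1. ]
[0.3 1. ]
[0.3 1. ]
[0.3 1. ]
```

View pics/scene17z.png

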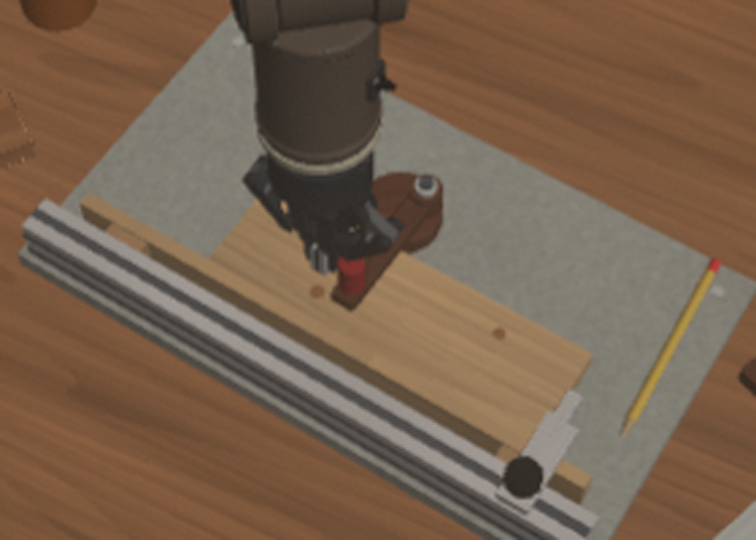

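View pics/top17z.png

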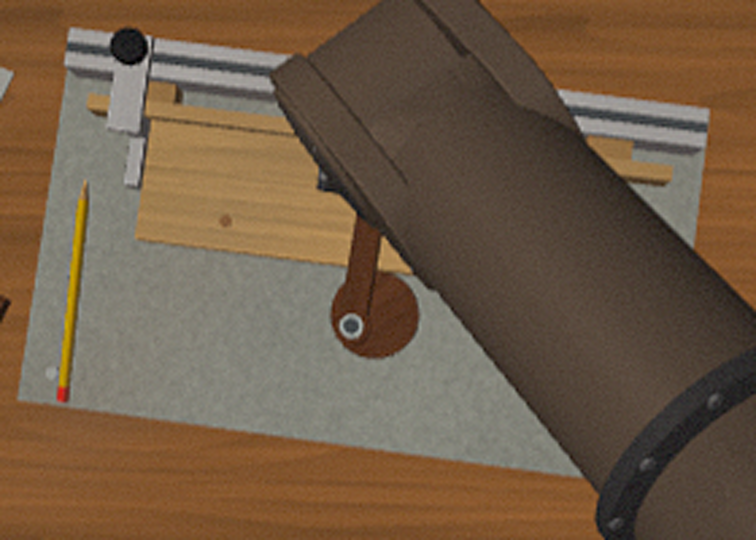

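>>> send_rows(steps="0 0.4 1 0 0.01;0 0.4 1 0 0.01")

```text
clock: 39.9
tcp_pos: [0.6238, 0.0135, 0.0672]
tcp_rot: [[-0.999, 0.036, -0.001], [0.036, 0.999, -0.001], [0.001, -0.001, -1.0]]
wrist_force: [0.4, -6.1, 2.4]
grip_width: 0.0001
```

>>> send_rows(steps="0 0.4 1 0 0.01;0 0.3 1 0 0.01")

```text
clock: 40.07
tcp_pos: [0.6242, 0.0141, 0.0672]
tcp_rot: [[-1.0, 0.016, -0.001], [0.016, 1.0, -0.003], [0.001, -0.003, -1.0]]
wrist_force: [-2.1, -10.1, 5.2]
grip_width: -0.0
```

>>> send_rows(steps="0 0.3 1 0 0.01;0 0.3 1 0 0.01")

```text
clock: 40.23
tcp_pos: [0.6246, 0.0147, 0.0671]
tcp_rot: [[-1.0, -0.003, -0.002], [-0.003, 1.0, -0.005], [0.002, -0.005, -1.0]]
wrist_force: [-3.1, -13.9, 8.9]
grip_width: -0.0
```

>>> send_rows(steps="0 0.3 1 0 0.01;0 0.3 1 0 0.01")

```text
clock: 40.4
tcp_pos: [0.625, 0.0152, 0.0671]
tcp_rot: [[-1.0, -0.022, -0.003], [-0.022, 1.0, -0.007], [0.003, -0.007, -1.0]]
wrist_force: [-3.9, -17.9, 11.3]
grip_width: 0.0001
```

>>> send_rows(steps="0 0 0 0 0;0 -0.3 -2 0 0;0 -0.3 -2 0 0;0 -1 -5 0 0;0 -2 -10 0 0")

```text
clock: 40.82
tcp_pos: [0.622, 0.0031, 0.0675]
tcp_rot: [[-1.0, -0.027, -0.0], [-0.027, 1.0, 0.002], [0.0, 0.002, -1.0]]
wrist_force: [-0.6, 0.3, -0.0]
grip_width: 0.0002
```

>>> send_rows(steps="0 0 -10 0 0;0 0 0 35 0;0 0 0 40 0;0 0 -20 20 0;0 0 -40 0 0;0 0 -40 0 0;0 0 -40 0 0;0 0 -40 0 0;0 0 0 0 0")

```text
clock: 41.57
tcp_pos: [0.6209, -0.2016, 0.1608]
tcp_rot: [[-1.0, -0.011, -0.002], [-0.011, 1.0, -0.005], [0.002, -0.005, -1.0]]
wrist_force: [0.5, -1.8, -0.9]
grip_width: -0.0002
```

```bash
python3 -c "
from h import *
st()
for n,y in(('top',140),('scene',165)):
  cap(n,n+'18.png')
  a=cv2.imread('pics/%s18.png'%n)[y:y+200,180:460]
  cv2.imwrite('pics/%s18z.png'%n,cv2.resize(a,None,fx=2.7,fy=2.7,interpolation=cv2.INTER_CUBIC))"
```

```text
t 41.57 tcp mm [ 620.9 -201.6  160.8] jig [  68.8 -239.2] yaw -3.131 Fjig [ 0.7 -1.7 -0.9] grip -0.0002 q [ 0.78  0.72 -0.92  1.53  0.6   1.2   1.33]
```

View pics/scene18z.png

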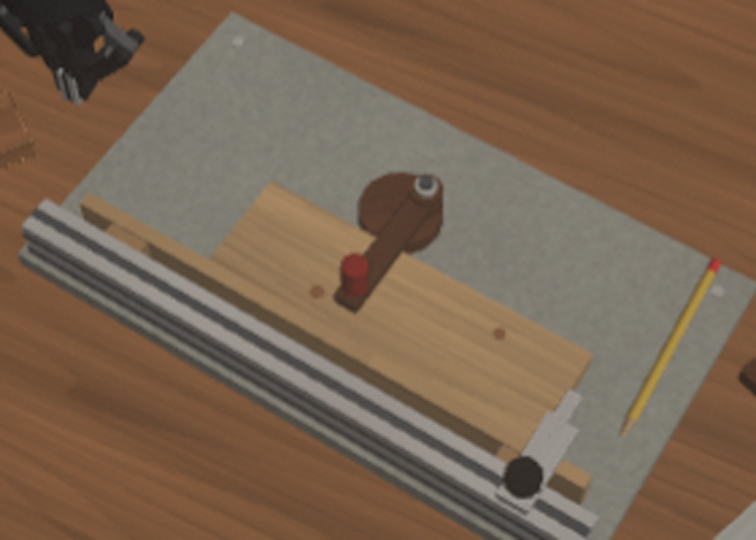

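View pics/top18z.png

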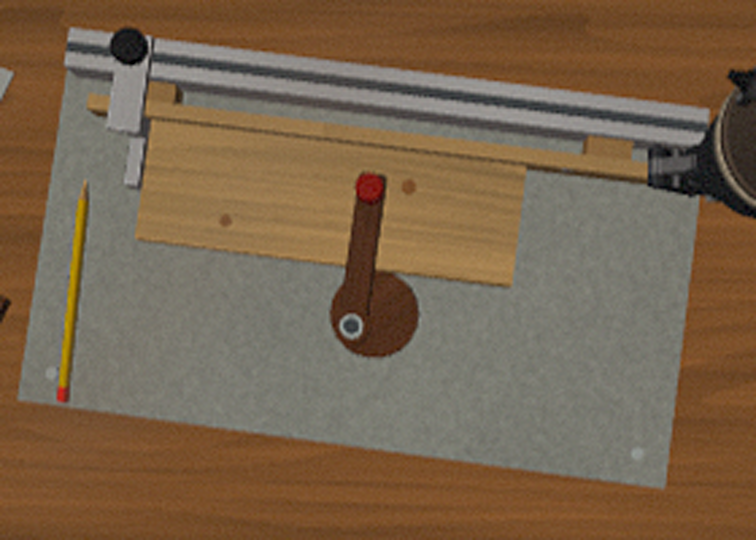

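>>> send_rows(steps="0 0 0 0 0;0 0 0 0 0;0 0 0 0 0;0 0 0 0 0;0 0 0 0 0;0 0 0 0 0")

```text
clock: 42.17
tcp_pos: [0.6225, -0.1885, 0.1624]
tcp_rot: [[-1.0, -0.025, 0.0], [-0.025, 1.0, -0.0], [-0.0, -0.0, -1.0]]
wrist_force: [0.0, -0.2, -0.3]
grip_width: -0.0
```

```bash
python3 -c "
from h import *
st();print(manip.close_job())"
```

```text
t 42.17 tcp mm [ 622.5 -188.5  162.4] jig [  68.9 -226. ] yaw -3.117 Fjig [ 0.1 -0.2 -0.3] grip -0.0 q [ 0.77  0.71 -0.93  1.53  0.6   1.2   1.33]
the job is handed in; nothing more can be done
None
```

I handed the job in at 42.2 s of the 72 s allowed. The board lies along the facing and against the stop, and the cam is gripping it. `close_job` gave no verdict, so the result rests on felt forces and pictures.

- **Seating the board:** I squared the board and pushed it along to the stop. I then pressed the left and right ends onto the facing in turn with about 11 N in the push direction, re-pushing to the stop with about 8 N. All of this was done before I touched the cam.
- **Swinging the cam:** I pushed the peg slowly round its arc at about 3–4 N. The force began to rise at a cam angle of about 2.25 rad. I stopped at 18 N on the wrist sensor, slightly over the recommended 8–15 N but well under the 40 N limit, then backed off.

**Last checks:**
- **Facing:** the right-hand press stopped at the same place both times (within about 0.2 mm). The left-hand press went about 2 mm further the second time, which fits the board having been slightly askew at the first press. I did not press the left end a third time.
- **Stop:** the last push to the stop moved the board about 0.5 mm. The gap at the stop was judged by feel only, as the views cannot resolve it.
- **After release:** both camera views show the board flush along the facing and the handle staying where I left it. The arm was clear of everything, with the wrist force near zero. The grip between cam and board could not be measured directly.
- **Bystanders:** the pencil sits where it started in the final views. The square, jar and offcut were not checked at the end, but the arm made no contact near them.

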